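# Set the shingle thickness stop with its knurled wheel

## Task

Set the green shingle thickness stop on the bench: with a light fingertip, roll the top of its knurled brass wheel, in as many strokes as it takes, so that the steel jaw closes the gap until its black pointer stands on the red gauge line, then take the hand away. Do it by the wheel alone: do not pinch the wheel, do not push or touch the jaw, and leave the other things on the bench where they are.

Things in the scene. Friction and masses are not known exactly. Their poses are not given: they have to be found in the camera images.
- fixture: thickness stop, green base plate 150 (x) x 260 (y) x 14 mm high, fixed to the table, turned about the vertical; origin under the plate's centre, on the table. Along its y lie the wheel (y = -70 mm), the sliding jaw, the gap and the fixed steel stop (block 70 x 26 mm, face at y = 76 mm, top 70 mm high). A white scale 20 mm wide runs along y at x = 58 mm, its top 32 mm high
- wheel: knurled brass wheel, 70 mm diameter, 26 mm wide, standing upright; origin at its centre on its level axle, which runs along the fixture's x, 52 mm above the table; top of the rim 87 mm above the table; its own axes turn with it. Green cheeks, 64 mm long, 10 mm thick, stand either side of it up to 64 mm high, so the top 23 mm is bare. About 1 N at the rim turns it; friction holds it
- axle (a point): the wheel's centre again, axes as the fixture's. Dragging the wheel's top to the fixture's +y (towards jaw and fixed stop) closes the gap, to -y opens it: the jaw moves 8 mm for every 35 mm of rim rolled (1 rad), the same way as the top. The axle does not give, so come down on it slowly; a push of 2 to 10 N drives well
- jaw: sliding steel jaw, 70 (x) x 20 (y) x 53 mm, top 67 mm above the table; origin on the base plate under the middle of its closing face, axes as the fixture's. It starts with its face at the fixture's y = 40 mm (gap 36 mm) and slides along the fixture's y. A 112 mm steel rack bar runs from it back past the wheel's +x cheek. Not to be touched
- pointer (a point): the black pointer, 2.5 mm wide, that the jaw carries on its +x side along the edge of the white scale; the point lies in the middle of its width; axes as the fixture's
- mark (a point): the red gauge line across the white scale, 4 mm wide in the fixture's y, clamped 10 to 22 mm farther to +y than the pointer starts; the point lies in the middle of its width, 33 mm above the table; axes as the fixture's. The job is done when pointer and line have the same y in the fixture's frame
- shingle: loose finished wooden shingle lying flat, 90 x 200 x 12 mm, 0.14 kg; origin under its centre, y along its length. Leave it alone
- offcut: loose wooden offcut 26 x 40 x 22 mm high, lying on the fixture's base plate in front of (-x of) the gap; origin under its centre. Leave it alone
- mallet: loose wooden mallet lying flat, head 65 x 110 x 64 mm high, handle 26 mm thick running 200 mm to -x; origin under the handle's root. Leave it alone
- screwdriver: loose screwdriver lying flat on the table, about 0.2 m long, along its x. Leave it alone
- mug: loose white mug, 80 mm across, 85 mm high; origin under its centre. Leave it alone
- oil: loose yellow bottle with a red cap, 56 mm across, 150 mm high; origin under its centre. Leave it alone
- tin: loose metal tin, 70 mm across, 70 mm high; origin under its centre. Leave it alone

How it is judged:
On the way, in this order (a step that is already met when the one before it is completed fails the run):
1. the fingers are on the knurled wheel (contact force between the fingers and wheel above 0.5 N), for 0.1 s.
2. the pointer stands on the red line (y of pointer in the frame of mark between -0.002 and 0.002 m), for 0.2 s.
At the end, for the whole second after the job is handed in: the middle of the pointer is within 2 mm of the middle of the red line along the fixture's y, and the jaw is at rest (all of step 2 and linear speed of jaw below 0.002 m/s); the robot touches nothing.
It fails at once if the wheel is pushed harder than 30 N (contact force between any of the arm, the fingers and wheel above 30 N).
It fails at once if the wheel is taken between the fingers (distance between the grasp point and wheel below 0.04 m).
It fails at once if the jaw is touched or pushed directly (contact force between any of the fingers, the arm and jaw above 0.5 N).
It fails at once if a loose thing on the bench is lifted or shifted by more than 20 mm (distance of any of shingle, offcut, mallet, screwdriver, mug, oil, tin from where it was at the start of the episode above 0.02 m).
It also fails if it takes over 51 s, if anything falls off the work surface, if the arm or the gripper's body presses on something with over 40 N, if the wrist force passes 120 N, or if a joint passes its speed limit or range.

## Robot

A 6-joint arm with a two-finger parallel gripper is mounted at the origin on the work surface. World frame = base frame: x ahead of the robot, y to its left, z up, the work surface at z = 0. Lengths are in m, angles in rad, forces in N, time in s.
With the tool pointing down it reaches from about 0.275 to 1 m from the base axis. Payload 8.4 kg.
Tool frame: the origin (TCP) lies at the very end of the fingers, on their centre line; the grasp point (between the pads) lies 19 mm behind it; z points along the fingers, y is the direction in which the jaws open and shut (so a half turn about z gives the same grasp; the last joint's range is limited). The gripper opens to 85 mm and grips with 20 to 120 N. Pads are 22 mm wide; open, the fingers measure 114 mm over their backs; the gripper's body (76 mm by 85 mm) begins 54 mm behind the grasp point. The pads swing forward as they close: fully open they stand 13 mm farther back than shut.
Start: joints at [-1.126, 0.353, 1.633, -0, 1.155, -0.002], TCP at [0.27, -0.564, 0.211] pointing down, gripper open.
Joint ranges: [-2.63, 2.63], [-0.92, 2.1], [0.06, 2.66], [-1.3, 4.44], [0, 2.69], [-3.02, 3.02]. Speed limits (rad/s): [2.22, 2.22, 2.79, 3.14, 3.14, 3.14].

## Interface

Orientations are given as a rotation vector (axis times angle).
In Python, from cell import ctrl gives the robot as it stands.
- The arm moves only by the tool servo_tool, never from a script. Its argument "moves" is a list of rows, each an object of numbers: "dx", "dy", "dz": the shift along the tool's x, y, z in m; "ax", "ay", "az": the turn, a rotation vector about the tool's x, y, z in degrees. A call has 1 to 20 rows; each row shifts and turns the commanded pose from where the row before left it, along the tool's axes as they then stand; what a row does not reach is not made up. A row lasts 1/10 s, in which the tool goes at most 50 mm and 8.59 degrees, less where a joint would pass 70% of its speed; a pose out of reach is approached as far as the arm can. A call is refused whole if a number of a shift passes 0.05 or a number of a turn 8.59, either way. A call with a gripper value outside its range is refused whole. "gripper" is the opening, from 0 (shut) to 1 (fully open), set as the call begins (left out, the last holds). The fingers move at their own pace and stop on an object; "squeeze" is the grip in N (left out, the last holds). Time passes only in rows, so rows that do not move let the fingers close. It gives the time, the measured TCP pose, the force and the opening at its end, in the units of the state.
- ctrl.observe(): the state, without advancing time (a new reading comes with each control period).
- ctrl.camera(name): name is "scene" or "side" or "wrist"; returns a dict with "color" (480x640x3 uint8, red, green, blue), "intrinsics" (3x3 intrinsics, pixels), "rvec" (rotation vector, rad) and "tvec" (3), from world to camera coordinates, as OpenCV has them; the wrist camera has in their place "T_tool_cam" (4x4, takes a point from camera to tool coordinates, whose origin is the TCP and whose axes are the flange's). Camera axes: x right, y down, z forward; pixel columns grow to the right and rows downward; lengths in m; the calibration is good to about 2 mm. A picture is of the moment at which its call begins: read the wrist's pose just before it. There is no depth.
- ctrl.sign_off(): hands the job in, once; it reports no verdict.
Trained networks look in a picture, given as the dict that the camera call returned (one of the last four; its "shot" number tells which), for a name from the list of things; names that differ only in an ending like _2 or _b are one class to them, and where a whole thing is asked for, a point or a joint stands for the part that bears it (a point fixed in the world has none). Each returns a list of dicts, best first, with "confidence" (0 to 1); they miss things now and then, are a little off and sometimes report something else, mostly with a low value. They report only what shows in the picture. A call takes as long as a camera call.
- ctrl.search_frame(picture, name): "extent" ([left, top, right, bottom] in pixels, round what is visible of it).
- ctrl.cut_out(picture, name): "region" (480x640 bool, what is visible of it) and "extent" ([left, top, right, bottom] in pixels, round what is visible of it).
The state is a dict: "time": time; "joint_pos": joint angles; "qvel": joint speeds; "joint_efforts": joint torques, N m; "position": TCP position; "tool_rot": TCP orientation; "ft_force": force on the tool from outside, world axes, zero at the start; "wrist_torque": the same for the moment, N m; "grip_width": finger opening in m.
Only numpy, scipy, OpenCV 4.12 (cv2) and the standard library are available. Lean on these libraries where they do the work, as an engineer would, in place of code of your own. Each camera call takes 0.05 s, during which the arm holds its last target.

## Working session

There is one attempt and no reset: what is moved stays moved. The work goes in short steps, Python scripts to look and compute and a tool call to move; the robot and the scene stay as the last step left them, time stands still between calls to the robot, and variables do not carry over. Pictures are saved under pics/ and viewed, and the job is handed in when it is done.

Besides the shell and the picture viewer there is one more tool, called after "Request:" as name(argument=value, ...), one argument or row to a line, values as JSON. servo_tool: Moves the arm, as the interface text tells. Its arguments: {"type":"object","properties":{"moves":{"type":"array","items":{"type":"object","properties":{"dx":{"type":"number"},"dy":{"type":"number"},"dz":{"type":"number"},"ax":{"type":"number"},"ay":{"type":"number"},"az":{"type":"number"}}}},"gripper":{"type":"number"},"squeeze":{"type":"number"}},"required":["moves"]}

```bash
mkdir -p pics; ls; cat > h.py <<'E'
import numpy as np, cv2, pickle
from cell import ctrl
def shot(name,fn):
    o=ctrl.observe(); p=ctrl.camera(name)
    p=dict(p); p['obs']=o
    cv2.imwrite('pics/%s.png'%fn,p['color'][:,:,::-1]); pickle.dump(p,open('pics/%s.pkl'%fn,'wb'))
    return p
def cam(p):
    K=np.array(p['intrinsics'],float)
    if 'rvec' in p:
        R=cv2.Rodrigues(np.array(p['rvec'],float))[0]; t=np.array(p['tvec'],float).ravel()
    else:
        o=p['obs']; Rt=cv2.Rodrigues(np.array(o['tool_rot'],float))[0]
        T=np.eye(4);T[:3,:3]=Rt;T[:3,3]=o['position']
        M=np.linalg.inv(T@np.array(p['T_tool_cam'])); R=M[:3,:3];t=M[:3,3]
    return K,R,t
def toplane(p,uv,z):
    K,R,t=cam(p); uv=np.atleast_2d(uv).astype(float)
    d=(np.linalg.inv(K)@np.c_[uv,np.ones(len(uv))].T).T@R; c=-R.T@t
    return c+d*((z-c[2])/d[:,2])[:,None]
def proj(p,X):
    K,R,t=cam(p); X=np.atleast_2d(X); q=(X@R.T+t)@K.T
    return q[:,:2]/q[:,2:]
E
python3 - <<'E'
from h import *
o=ctrl.observe(); print({k:np.round(v,3) for k,v in o.items()})
for n in ['scene','side','wrist']:
    p=shot(n,n+'0')
    for nm in ['wheel','jaw','pointer','mark','fixture']:
        r=ctrl.search_frame(p,nm); print(n,nm,[(np.round(a['extent']).tolist(),round(a['confidence'],2)) for a in r[:2]])
    K,R,t=cam(p); print(n,'cam centre',-R.T@t,K[0,0])
E
```

```text
pics
{'time': np.float64(0.0), 'joint_pos': array([-1.126,  0.354,  1.634, -0.   ,  1.155, -0.002]), 'qvel': array([ 0.001, -0.001, -0.   ,  0.001, -0.   ,  0.   ]), 'joint_efforts': array([ 3.0000e-03, -6.0525e+01, -3.4207e+01, -0.0000e+00,  9.0000e-03,
       -0.0000e+00]), 'position': array([ 0.27 , -0.563,  0.21 ]), 'tool_rot': array([-3.062e+00, -6.960e-01,  1.000e-03]), 'ft_force': array([-0.384,  0.235, -0.101]), 'wrist_torque': array([-0.069, -0.017,  0.007]), 'grip_width': np.float64(0.085)}
scene wheel [([310.0, 243.0, 344.0, 266.0], 0.73), ([316.0, 287.0, 413.0, 339.0], 0.17)]
scene jaw [([322.0, 235.0, 376.0, 272.0], 0.88)]
scene pointer [([320.0, 239.0, 377.0, 277.0], 0.58), ([458.0, 187.0, 489.0, 220.0], 0.43)]
scene mark []
scene fixture [([298.0, 233.0, 416.0, 303.0], 0.56)]
scene cam centre [1.28730266 0.00536174 0.96808204] 485.9894188789925
side wheel [([279.0, 227.0, 300.0, 259.0], 0.74), ([244.0, 231.0, 282.0, 281.0], 0.58)]
side jaw [([250.0, 231.0, 282.0, 282.0], 0.94), ([177.0, 288.0, 242.0, 339.0], 0.74)]
side pointer [([248.0, 232.0, 286.0, 283.0], 0.57)]
side mark []
side fixture [([212.0, 228.0, 331.0, 320.0], 0.91), ([362.0, 132.0, 385.0, 185.0], 0.39)]
side cam centre [-0.20751371  0.86577097  0.83294375] 609.4614606660094
wrist wheel []
wrist jaw []
wrist pointer []
wrist mark [([193.0, 0.0, 243.0, 116.0], 0.56)]
wrist fixture []
wrist cam centre [ 0.32929898 -0.53501712  0.37531074] 359.7976583557848
```

View pics/scene0.png

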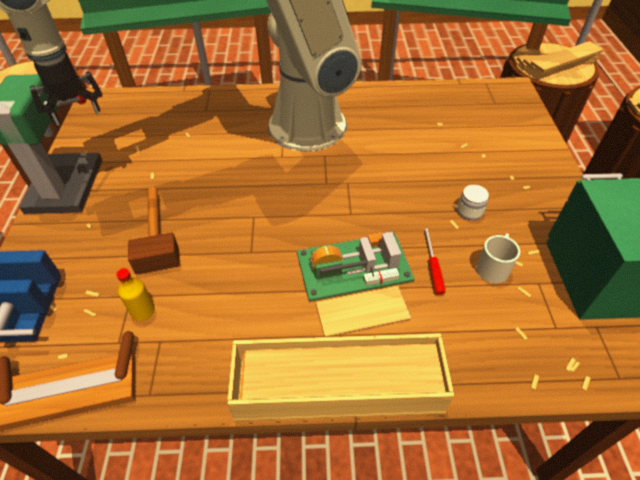

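View pics/side0.png

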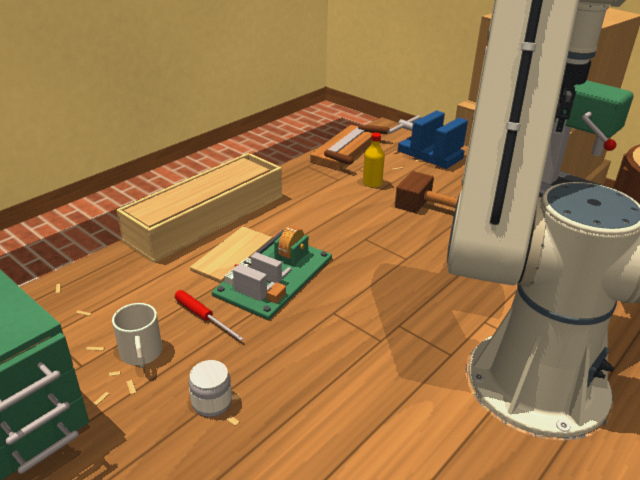

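```bash
python3 - <<'E'
import cv2
a=cv2.imread('pics/scene0.png')[215:315,280:430]; cv2.imwrite('pics/sc0z.png',cv2.resize(a,None,fx=5,fy=5,interpolation=cv2.INTER_CUBIC))
a=cv2.imread('pics/side0.png')[210:330,190:350]; cv2.imwrite('pics/si0z.png',cv2.resize(a,None,fx=5,fy=5,interpolation=cv2.INTER_CUBIC))
E
```

```text
(no output)
```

View pics/sc0z.png

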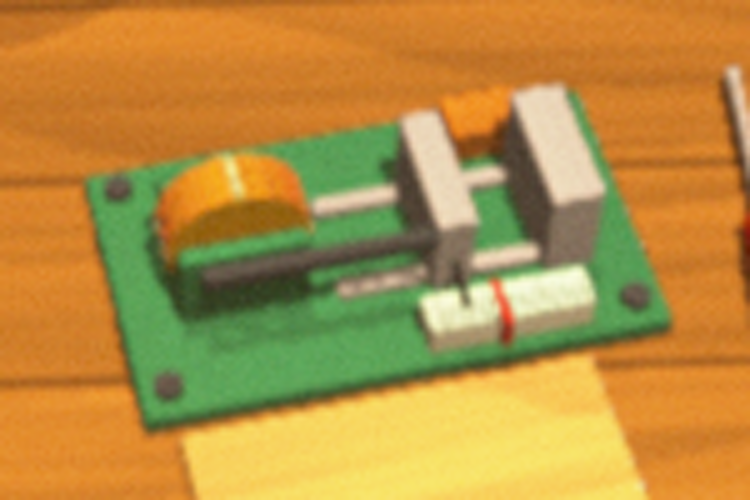

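View pics/si0z.png

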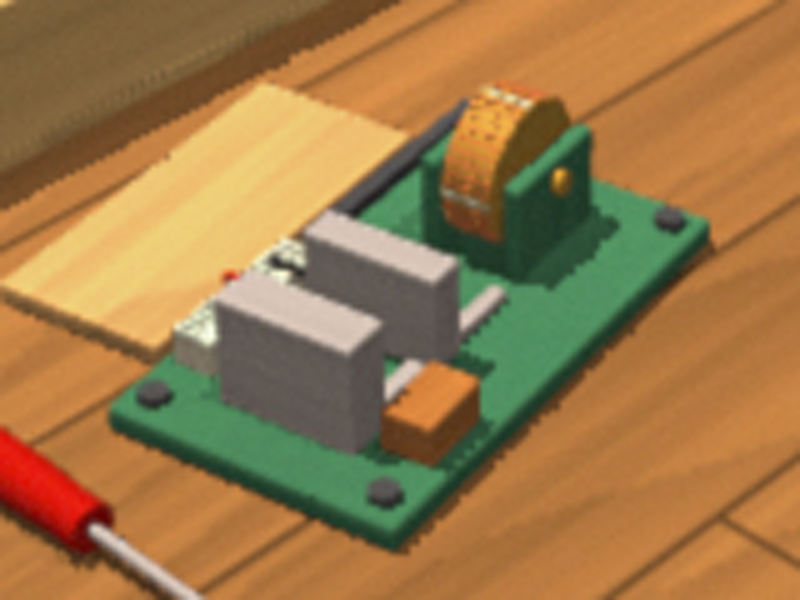

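View pics/wrist0.png

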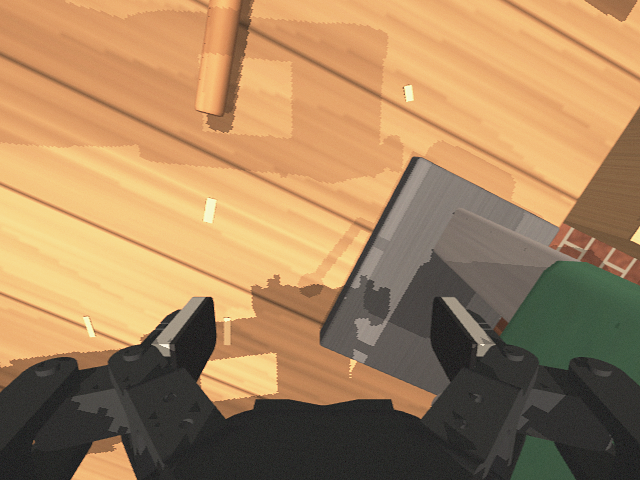

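The scene view shows the fixture near (355,268): wheel at left (327,255), jaw centre (368,250), pointer about (373,273) on the scale and the red line about (381,277). The wrist view doesn't see it yet. I'll fit the fixture pose from plate corners in both fixed views.

```bash
python3 - <<'E'
from h import *
from scipy.optimize import least_squares
s=pickle.load(open('pics/scene0.pkl','rb')); d=pickle.load(open('pics/side0.pkl','rb'))
L=np.array([[-75,-130,14],[-75,130,14],[75,130,14],[75,-130,14]])/1e3
a=np.array([[88,180],[575,92],[670,322],[148,424]])/5+[280,215]
b=np.array([[708,222],[400,538],[112,408]])/5+[190,210]
# extra: jaw/stop tops
def W(q,X): 
    c,sn=np.cos(q[2]),np.sin(q[2]); return X@np.array([[c,sn,0],[-sn,c,0],[0,0,1]])+[q[0],q[1],0]
def res(q): return np.r_[(proj(s,W(q,L))-a).ravel(),(proj(d,W(q,L[[0,1,2]]))-b).ravel()]
r=least_squares(res,[0.6,0,0]); q=r.x; print(q,np.degrees(q[2])); print(r.fun.round(1))
np.save('fix.npy',q)
axw=W(q,np.array([[0,-.07,.087]]))[0]; print('wheel top',axw)
for zuv in [(465,300),(505,312),(497,282)]:
    X=toplane(s,np.array(zuv)/5+[280,215],.032)[0]; c,sn=np.cos(q[2]),np.sin(q[2]); e=X[:2]-q[:2]; print('fix xy',c*e[0]+sn*e[1],-sn*e[0]+c*e[1])
# desired tool: x = fixture +y, z down
fx=np.array([np.cos(q[2]),np.sin(q[2]),0]);fy=np.array([-fx[1],fx[0],0])
Rd=np.c_[fy,np.cross([0,0,-1],fy),[0,0,-1]]
o=ctrl.observe();Rt=cv2.Rodrigues(np.array(o['tool_rot']))[0]
print('turn deg',np.degrees(cv2.Rodrigues(Rt.T@Rd)[0].ravel()))
print('delta in final tool', Rd.T@(axw-o['position']), 'now tool',Rt.T@(axw-o['position']))
E
```

```text
[0.57558989 0.10698665 0.19491966] 11.168073999060725
[-1.  -0.6  0.3 -1.2  1.6 -0.8 -0.4  0.1  1.  -0.9 -0.4 -1.4 -1.1 -0.1]
wheel top [0.58914803 0.03831222 0.087     ]
fix xy 0.053409242203995844 0.02901302548671134
fix xy 0.06435460670374146 0.04525136151286689
fix xy 0.04687951750040318 0.04685277761551027
turn deg [-1.76123339e-03 -3.05957461e-03 -7.55684318e+01]
delta in final tool [0.5287377  0.42964574 0.12386905] now tool [ 0.54785987 -0.40496952  0.1239024 ]
```

Request:
servo_tool(
  gripper=0,
  moves=[
    {"dx": 0.039, "dy": -0.029, "dz": -0.003},
    {"dx": 0.039, "dy": -0.029, "dz": -0.003},
    {"dx": 0.039, "dy": -0.029},
    {"dx": 0.039, "dy": -0.029},
    {"dx": 0.039, "dy": -0.029},
    {"dx": 0.039, "dy": -0.029},
    {"dx": 0.039, "dy": -0.029},
    {"dx": 0.039, "dy": -0.029},
    {"dx": 0.039, "dy": -0.029},
    {"dx": 0.039, "dy": -0.029},
    {"dx": 0.039, "dy": -0.029},
    {"dx": 0.039, "dy": -0.029},
    {"dx": 0.039, "dy": -0.029},
    {"dx": 0.039, "dy": -0.029},
    {"az": -8.4},
    {"az": -8.4},
    {"az": -8.4},
    {"az": -8.4},
    {"az": -8.4},
    {"az": -8.4},
  ],
)

```text
validation failed for argument at $.mo...
```

Request:
servo_tool(
  moves=[
    {"az": -8.4},
    {"az": -8.4},
    {"az": -8.4},
    {},
    {},
  ],
)

```text
validation failed for argument at $.mo...
```

```bash
python3 - <<'E'
from h import *
p=shot('wrist','w1'); o=p['obs']; print(o['position'],o['tool_rot'],o['ft_force'],o['time'],o['grip_width'])
for nm in ['wheel','jaw','pointer','mark']:
    r=ctrl.search_frame(p,nm); print(nm,[(np.round(a['extent']).tolist(),round(a['confidence'],2)) for a in r[:2]])
E
```

```text
[ 0.27004839 -0.56363     0.21086905] [-3.06346916e+00 -6.95993057e-01 -1.48242737e-05] [0.37917624 0.212724   0.39632765] 0.9 0.08548960238104548
wheel []
jaw []
pointer []
mark []
```

View pics/w1.png

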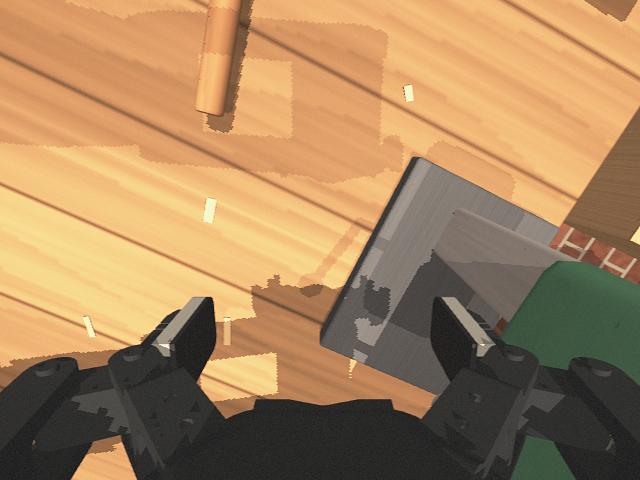

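The calls were refused whole and the wrist view hasn't changed. I'll write out all six numbers per row.

Request:
servo_tool(
  gripper=0,
  moves=[
    {"dx": 0.039, "dy": -0.029, "dz": -0.003, "ax": 0, "ay": 0, "az": 0},
    {"dx": 0.039, "dy": -0.029, "dz": -0.003, "ax": 0, "ay": 0, "az": 0},
  ],
)

```text
time: 1.35
position: [0.3153, -0.4772, 0.2166]
tool_rot: [-3.064, -0.692, -0.0]
ft_force: [1.0, -0.0, 0.3]
grip_width: 0.0593
```

Request:
servo_tool(
  gripper=0,
  moves=[
    {"dx": 0.039, "dy": -0.029, "dz": 0, "ax": 0, "ay": 0, "az": 0},
    {"dx": 0.039, "dy": -0.029, "dz": 0, "ax": 0, "ay": 0, "az": 0},
    {"dx": 0.039, "dy": -0.029, "dz": 0, "ax": 0, "ay": 0, "az": 0},
    {"dx": 0.039, "dy": -0.029, "dz": 0, "ax": 0, "ay": 0, "az": 0},
    {"dx": 0.039, "dy": -0.029, "dz": 0, "ax": 0, "ay": 0, "az": 0},
    {"dx": 0.039, "dy": -0.029, "dz": 0, "ax": 0, "ay": 0, "az": 0},
    {"dx": 0.039, "dy": -0.029, "dz": 0, "ax": 0, "ay": 0, "az": 0},
    {"dx": 0.039, "dy": -0.029, "dz": 0, "ax": 0, "ay": 0, "az": 0},
    {"dx": 0.039, "dy": -0.029, "dz": 0, "ax": 0, "ay": 0, "az": 0},
    {"dx": 0.039, "dy": -0.029, "dz": 0, "ax": 0, "ay": 0, "az": 0},
    {"dx": 0.039, "dy": -0.029, "dz": 0, "ax": 0, "ay": 0, "az": 0},
    {"dx": 0.039, "dy": -0.029, "dz": 0, "ax": 0, "ay": 0, "az": 0},
    {"dx": 0, "dy": 0, "dz": 0, "ax": 0, "ay": 0, "az": -8.4},
    {"dx": 0, "dy": 0, "dz": 0, "ax": 0, "ay": 0, "az": -8.4},
    {"dx": 0, "dy": 0, "dz": 0, "ax": 0, "ay": 0, "az": -8.4},
    {"dx": 0, "dy": 0, "dz": 0, "ax": 0, "ay": 0, "az": -8.4},
    {"dx": 0, "dy": 0, "dz": 0, "ax": 0, "ay": 0, "az": -8.4},
    {"dx": 0, "dy": 0, "dz": 0, "ax": 0, "ay": 0, "az": -8.4},
    {"dx": 0, "dy": 0, "dz": 0, "ax": 0, "ay": 0, "az": -8.4},
    {"dx": 0, "dy": 0, "dz": 0, "ax": 0, "ay": 0, "az": -8.4},
  ],
)

```text
time: 3.35
position: [0.587, 0.0384, 0.2169]
tool_rot: [2.16, 2.282, 0.0]
ft_force: [0.3, 0.2, -0.3]
grip_width: -0.0002
```

Request:
servo_tool(
  moves=[
    {"dx": 0, "dy": 0, "dz": 0, "ax": 0, "ay": 0, "az": -8.4},
    {"dx": 0, "dy": 0, "dz": 0, "ax": 0, "ay": 0, "az": 0},
    {"dx": 0, "dy": 0, "dz": 0, "ax": 0, "ay": 0, "az": 0},
  ],
)

```text
time: 3.65
position: [0.587, 0.0384, 0.2169]
tool_rot: [1.999, 2.423, 0.0]
ft_force: [-0.1, -0.1, 0.1]
grip_width: -0.0001
```

```bash
python3 - <<'E'
from h import *
p=shot('wrist','w2'); o=p['obs']; print(o['position'],o['tool_rot'],o['ft_force'],o['time'],o['grip_width'])
for nm in ['wheel','jaw','pointer','mark']:
    r=ctrl.search_frame(p,nm); print(nm,[(np.round(a['extent']).tolist(),round(a['confidence'],2)) for a in r[:2]])
E
```

```text
[0.58703889 0.03841123 0.21689787] [1.99934678e+00 2.42323614e+00 2.71930416e-05] [-0.09961504 -0.07933349  0.07833385] 3.65 -0.00013324233254811846
wheel [([304.0, 175.0, 337.0, 258.0], 0.71)]
jaw [([281.0, 88.0, 388.0, 243.0], 0.87)]
pointer [([275.0, 90.0, 387.0, 249.0], 0.67)]
mark [([373.0, 84.0, 406.0, 94.0], 0.73)]
```

View pics/w2.png

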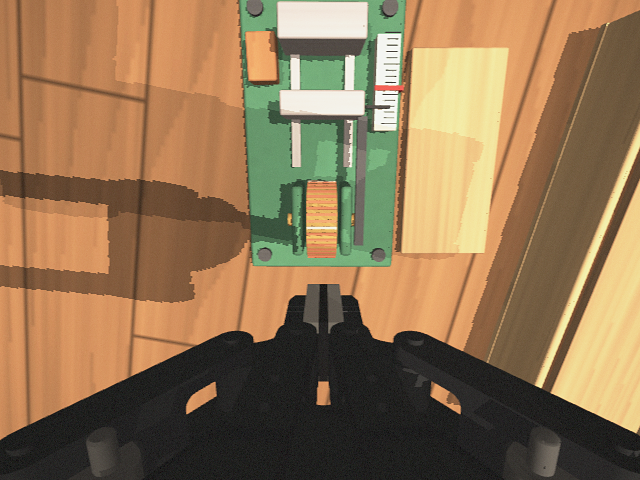

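The wrist camera now sees everything: wheel about (321,218), cheeks at (298,220) and (346,220), pointer about (380,107) and red line about (389,88). Now I'll measure these.

```bash
cat >> h.py <<'E'
def fixfrom(p,plot=False):
    pass
def meas(p):
    """pointer and mark in wrist image: returns world pts on z=.033"""
    c=p['color'].astype(int); red=(c[...,0]>150)&(c[...,1]<80)&(c[...,2]<80)
    n,l,st,ce=cv2.connectedComponentsWithStats(red.astype(np.uint8))
    return [(st[i].tolist(),ce[i].round(2).tolist()) for i in range(1,n) if st[i,4]>15]
E
python3 - <<'E'
from h import *
p=pickle.load(open('pics/w2.pkl','rb')); print(meas(p))
o=p['obs'];Rt=cv2.Rodrigues(np.array(o['tool_rot']))[0]; print('tool x yaw',np.degrees(np.arctan2(Rt[1,0],Rt[0,0])))
T=lambda uv,z:(toplane(p,uv,z)-o['position'])@Rt
print('plate edges', T([[240,0],[252,265],[405,5],[391,265]],.014).round(4).tolist())
print('cheek outer/inner', T([[293,220],[303,220],[341,220],[351,220]],.064).round(4).tolist())
print('wheel sides', T([[306,220],[337,220]],.087).round(4).tolist())
print('ptr mark', T([[380,106.5],[388,88]],.033).round(4).tolist())
a=p['color'][60:150,270:420,::-1]; cv2.imwrite('pics/w2z.png',cv2.resize(a,None,fx=5,fy=5,interpolation=cv2.INTER_CUBIC))
a=p['color'][165:275,230:410,::-1]; cv2.imwrite('pics/w2y.png',cv2.resize(a,None,fx=4,fy=4,interpolation=cv2.INTER_CUBIC))
E
```

```text
[]
tool x yaw 100.94975814963095
plate edges [[0.1919, -0.0746, 0.2029], [-0.0579, -0.0767, 0.2029], [0.1879, 0.0733, 0.2029], [-0.0579, 0.0727, 0.2029]]
cheek outer/inner [[0.0016, -0.0273, 0.1529], [0.0016, -0.0183, 0.1529], [0.0016, 0.0158, 0.1529], [0.0016, 0.0248, 0.1529]]
wheel sides [[0.0062, -0.0145, 0.1299], [0.0062, 0.0113, 0.1299]]
ptr mark [[0.1004, 0.0515, 0.1839], [0.1161, 0.0581, 0.1839]]
```

View pics/w2z.png

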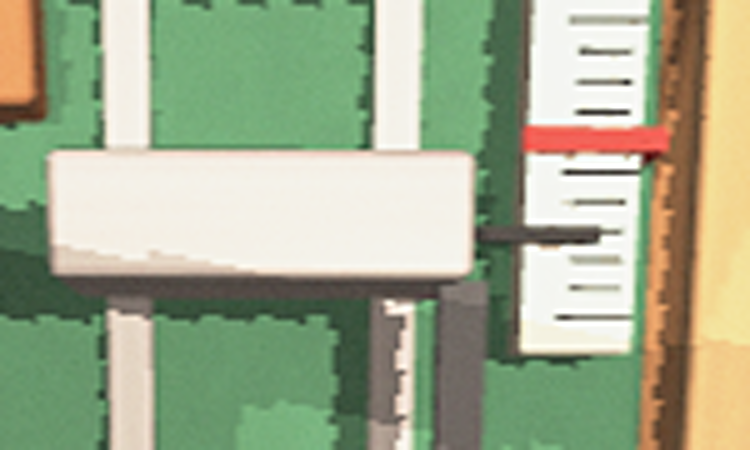

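View pics/w2y.png

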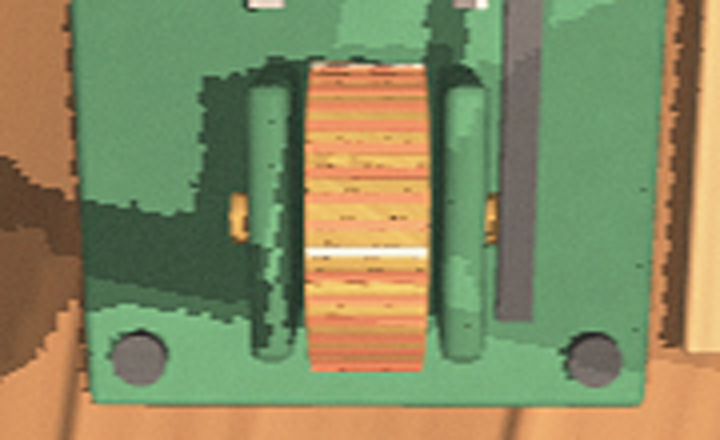

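Request:
servo_tool(
  moves=[
    {"dx": -0.0075, "dy": -0.0015, "dz": 0.03, "ax": 0, "ay": 0, "az": 0},
    {"dx": 0, "dy": 0, "dz": 0.04, "ax": 0, "ay": 0, "az": 0},
    {"dx": 0, "dy": 0, "dz": 0.035, "ax": 0, "ay": 0, "az": 0},
    {"dx": 0, "dy": 0, "dz": 0.012, "ax": 0, "ay": 0, "az": 0},
    {"dx": 0, "dy": 0, "dz": 0.005, "ax": 0, "ay": 0, "az": 0},
    {"dx": 0, "dy": 0, "dz": 0.002, "ax": 0, "ay": 0, "az": 0},
    {"dx": 0, "dy": 0, "dz": 0.001, "ax": 0, "ay": 0, "az": 0},
    {"dx": 0, "dy": 0, "dz": 0, "ax": 0, "ay": 0, "az": 0},
    {"dx": 0, "dy": 0, "dz": 0, "ax": 0, "ay": 0, "az": 0},
  ],
)

```text
time: 4.8
position: [0.5877, 0.0308, 0.0929]
tool_rot: [1.993, 2.427, 0.002]
ft_force: [-0.5, 0.5, -0.1]
grip_width: -0.0003
```

```bash
python3 - <<'E'
from h import *
p=shot('wrist','w3'); o=p['obs']; print(o['position'],o['ft_force'],o['time'])
p=shot('side','s3')
a=p['color'][130:330,180:380,::-1]; cv2.imwrite('pics/s3z.png',cv2.resize(a,None,fx=3,fy=3,interpolation=cv2.INTER_CUBIC))
E
```

```text
[0.5877023  0.03081685 0.09294974] [-0.49614964  0.46602221 -0.06630366] 4.8
```

View pics/w3.png

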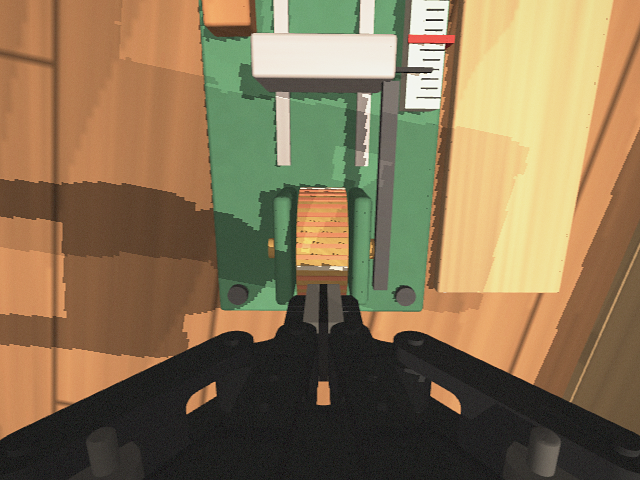

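View pics/s3z.png

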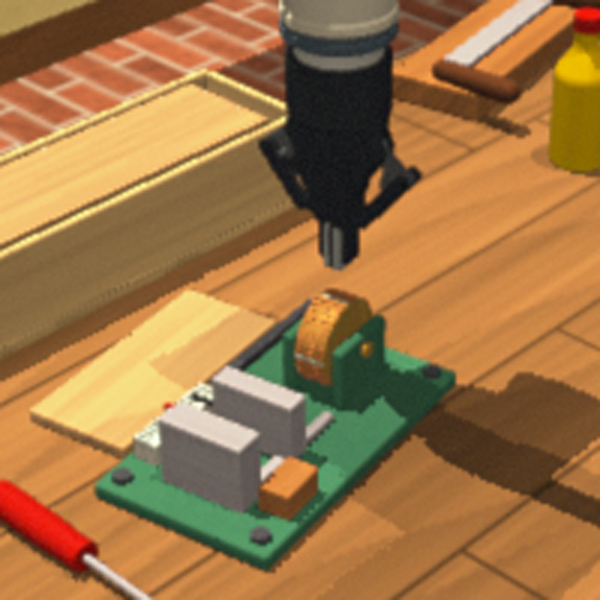

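```bash
python3 - <<'E'
from h import *
p=pickle.load(open('pics/s3.pkl','rb')); o=p['obs']
P=np.array(o['position'])
print('tcp zoom',(proj(p,P)-[180,130])*3)
q=np.load('fix.npy');c,s=np.cos(q[2]),np.sin(q[2])
top=np.array([q[0]+.07*s,q[1]-.07*c,.087]); print('wheel top zoom',(proj(p,top)-[180,130])*3,top)
w=pickle.load(open('pics/w3.pkl','rb')); print('wrist tcp',proj(w,P),'top',proj(w,top))
Rt=cv2.Rodrigues(np.array(o['tool_rot']))[0]; print('top in tool',Rt.T@(top-P))
w2=pickle.load(open('pics/w2.pkl','rb'))
# reproject plate corners & screws
L=np.array([[-75,-130,14],[75,-130,14],[-32,-102,64],[-32,-38,64],[0,-35,52],[0,-105,52]])/1e3
X=np.c_[c*L[:,0]-s*L[:,1]+q[0],s*L[:,0]+c*L[:,1]+q[1],L[:,2]]
print(proj(w2,X).round(1).tolist()); print(proj(w,X).round(1).tolist())
E
```

```text
tcp zoom [[342.65735547 289.55302788]]
wheel top zoom [[334.25217951 299.20464104]] [0.58914803 0.03831222 0.087     ]
wrist tcp [[323.20194036 285.37198105]] top [[329.19273279 267.86178336]]
top in tool [0.00704122 0.00299597 0.00579041]
[[255.9, 267.6], [395.1, 267.1], [291.0, 256.4], [289.1, 186.6], [325.5, 181.7], [325.6, 255.5]]
[[225.6, 312.3], [428.5, 312.3], [273.5, 306.8], [269.3, 197.5], [328.4, 189.3], [327.9, 302.9]]
```

Request:
servo_tool(
  moves=[
    {"dx": 0.0015, "dy": 0, "dz": 0.001, "ax": 0, "ay": 0, "az": 0},
    {"dx": 0, "dy": 0, "dz": 0.001, "ax": 0, "ay": 0, "az": 0},
    {"dx": 0, "dy": 0, "dz": 0.001, "ax": 0, "ay": 0, "az": 0},
    {"dx": 0, "dy": 0, "dz": 0.001, "ax": 0, "ay": 0, "az": 0},
    {"dx": 0, "dy": 0, "dz": 0.0005, "ax": 0, "ay": 0, "az": 0},
    {"dx": 0, "dy": 0, "dz": 0.0005, "ax": 0, "ay": 0, "az": 0},
  ],
)

```text
time: 5.5
position: [0.5867, 0.0322, 0.0867]
tool_rot: [-1.994, -2.427, 0.0]
ft_force: [-0.3, 0.6, -0.2]
grip_width: 0.0003
```

Request:
servo_tool(
  moves=[
    {"dx": 0, "dy": 0, "dz": 0.0005, "ax": 0, "ay": 0, "az": 0},
    {"dx": 0, "dy": 0, "dz": 0.0005, "ax": 0, "ay": 0, "az": 0},
    {"dx": 0, "dy": 0, "dz": 0.0005, "ax": 0, "ay": 0, "az": 0},
  ],
)

```text
time: 5.8
position: [0.5867, 0.0322, 0.0854]
tool_rot: [1.994, 2.428, 0.0]
ft_force: [0.8, -1.2, -0.3]
grip_width: 0.0001
```

Request:
servo_tool(
  moves=[
    {"dx": 0, "dy": 0, "dz": 0.0007, "ax": 0, "ay": 0, "az": 0},
    {"dx": 0, "dy": 0, "dz": 0.0007, "ax": 0, "ay": 0, "az": 0},
    {"dx": 0, "dy": 0, "dz": 0.0007, "ax": 0, "ay": 0, "az": 0},
  ],
)

```text
time: 6.1
position: [0.5867, 0.0322, 0.0832]
tool_rot: [-1.994, -2.428, -0.0]
ft_force: [-0.3, -1.0, 0.4]
grip_width: 0.0
```

```bash
python3 - <<'E'
from h import *
p=shot('side','s4'); o=p['obs']; print(o['position'],o['ft_force'],o['time'],(proj(p,o['position'])-[230,180])*6)
a=p['color'][180:280,230:330,::-1]; cv2.imwrite('pics/s4z.png',cv2.resize(a,None,fx=6,fy=6,interpolation=cv2.INTER_CUBIC))
p=shot('wrist','w4')
a=p['color'][170:320,220:420,::-1]; cv2.imwrite('pics/w4z.png',cv2.resize(a,None,fx=4,fy=4,interpolation=cv2.INTER_CUBIC))
E
```

```text
[0.58672783 0.03224158 0.08321932] [-0.25511997 -1.02184262  0.44338079] 6.1 [[384.38941367 302.86198667]]
```

View pics/s4z.png

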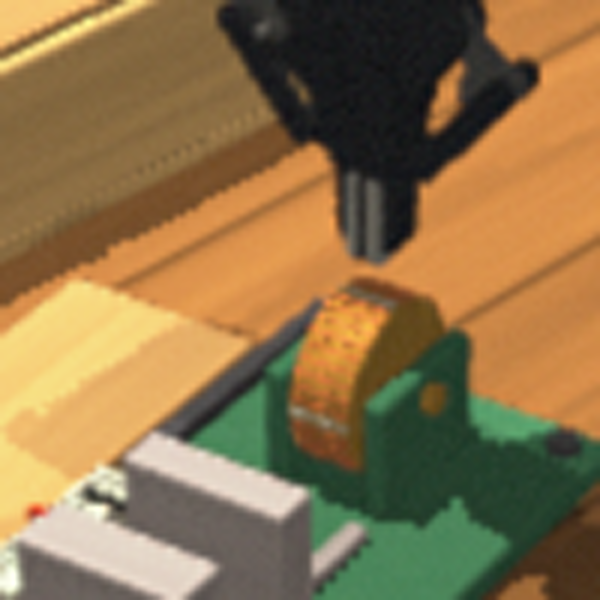

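View pics/w4z.png

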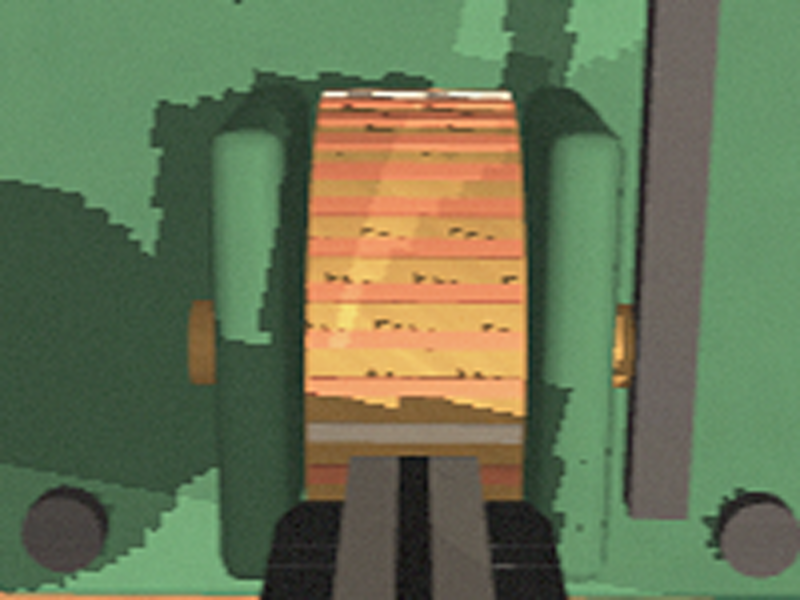

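The side view shows the fingertip ends at about (375,262) in the zoom, while the TCP projects to (384,303), so the real tip looks several mm higher than the TCP. I'll check this against the scene camera before going lower.

```bash
python3 - <<'E'
from h import *
p=shot('scene','c4'); o=p['obs']; print(o['position'],o['ft_force'],o['time'],(proj(p,o['position'])-[280,200])*8)
print((proj(p,np.array(o['position'])+[0,0,.019])-[280,200])*8)
a=p['color'][200:275,280:380,::-1]; cv2.imwrite('pics/c4z.png',cv2.resize(a,None,fx=8,fy=8,interpolation=cv2.INTER_CUBIC))
E
```

```text
[0.58661661 0.03222686 0.08316638] [0.44421649 0.04964464 0.11395519] 6.2 [[354.37484339 408.63428666]]
[[354.37015696 367.42593658]]
```

View pics/c4z.png

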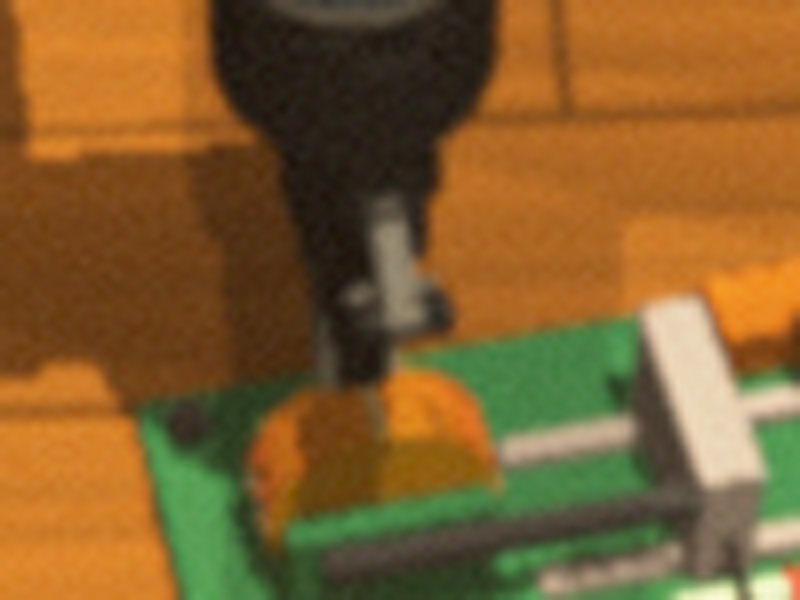

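```bash
python3 - <<'E'
from h import *
p=pickle.load(open('pics/scene0.pkl','rb')); P=np.array(p['obs']['position'])
print((proj(p,[P,P+[0,0,.02]])-[20,60])*7)
a=p['color'][60:130,20:120,::-1]; cv2.imwrite('pics/c0g.png',cv2.resize(a,None,fx=7,fy=7,interpolation=cv2.INTER_CUBIC))
E
```

```text
[[446.07123846 479.49582295]
 [424.8547469  433.78328474]]
```

View pics/c0g.png

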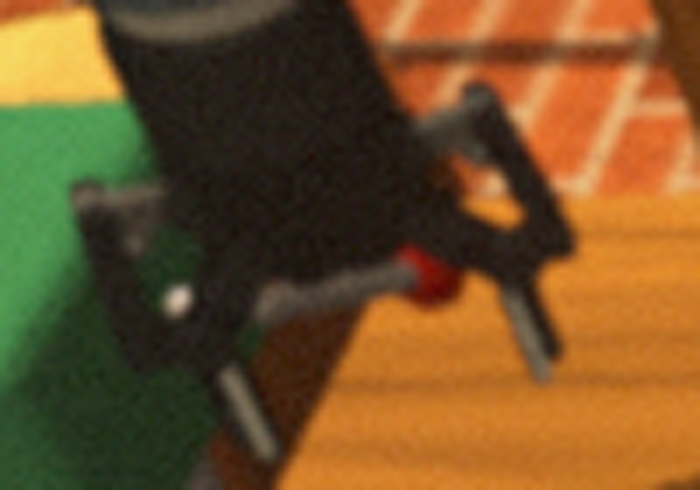

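```bash
python3 - <<'E'
from h import *
for f,o,z in [('s4',[230,180],6),('c4',[280,200],8),('w4',[220,170],4)]:
    p=pickle.load(open('pics/%s.pkl'%f,'rb')); P=np.array(p['obs']['position'])
    for k in (0,.008,.011,.014): print(f,k,((proj(p,P+[0,0,k])-o)*z).round(0).tolist())
    # tip front corner (+11 along tool x), toward camera
    Rt=cv2.Rodrigues(np.array(p['obs']['tool_rot']))[0]
    for k in (0,.008,.011,.014): print('  front',k,((proj(p,P+[0,0,k]+.011*Rt[:,0])-o)*z).round(0).tolist())
E
```

```text
s4 0 [[384.0, 303.0]]
s4 0.008 [[384.0, 285.0]]
s4 0.011 [[384.0, 278.0]]
s4 0.014 [[384.0, 271.0]]
  front 0 [[369.0, 316.0]]
  front 0.008 [[369.0, 299.0]]
  front 0.011 [[368.0, 292.0]]
  front 0.014 [[368.0, 285.0]]
c4 0 [[354.0, 409.0]]
c4 0.008 [[354.0, 391.0]]
c4 0.011 [[354.0, 385.0]]
c4 0.014 [[354.0, 378.0]]
  front 0 [[391.0, 402.0]]
  front 0.008 [[391.0, 385.0]]
  front 0.011 [[391.0, 378.0]]
  front 0.014 [[392.0, 371.0]]
w4 0 [[414.0, 462.0]]
w4 0.008 [[414.0, 488.0]]
w4 0.011 [[414.0, 498.0]]
w4 0.014 [[414.0, 509.0]]
  front 0 [[414.0, 377.0]]
  front 0.008 [[414.0, 399.0]]
  front 0.011 [[414.0, 408.0]]
  front 0.014 [[414.0, 417.0]]
```

```bash
python3 - <<'E'
from h import *
for f,o,z,pts in [('w4',[220,170],4,[((250,130),.064),((248,575),.064),((585,130),.064),((202,343),.052),((624,345),.052),((65,523),.018),((757,530),.018),((417,92),.052),((305,300),.087),((525,300),.087)]),('w2',[230,165],4,[((268,85),.064),((268,358),.064),((466,85),.064),((464,358),.064),((240,217),.052),((490,218),.052),((367,63),.052),((367,371),.052)])]:
    p=pickle.load(open('pics/%s.pkl'%f,'rb')); P=np.array(p['obs']['position']);Rt=cv2.Rodrigues(np.array(p['obs']['tool_rot']))[0]
    q=np.array([((toplane(p,np.array(u)/z+o,h)[0])) for u,h in pts]); 
    print(f); print(np.c_[((q-P)@Rt)[:,:2]*1e3,q[:,:2]*1e3].round(1))
p=pickle.load(open('pics/w2.pkl','rb')); print(p['T_tool_cam'])
E
```

```text
w4
[[ 3.790e+01 -2.100e+01  5.587e+02  6.530e+01]
 [-2.450e+01 -2.310e+01  5.687e+02  3.700e+00]
 [ 3.790e+01  2.190e+01  6.008e+02  7.370e+01]
 [ 5.600e+00 -3.010e+01  5.560e+02  3.190e+01]
 [ 5.300e+00  2.990e+01  6.149e+02  4.320e+01]
 [-3.740e+01 -6.020e+01  5.348e+02 -1.620e+01]
 [-3.870e+01  5.940e+01  6.524e+02  5.800e+00]
 [ 4.120e+01  4.000e-01  5.791e+02  7.280e+01]
 [ 2.160e+01 -1.260e+01  5.701e+02  5.100e+01]
 [ 2.160e+01  1.290e+01  5.951e+02  5.590e+01]]
w2
[[ 3.170e+01 -2.310e+01  5.583e+02  6.510e+01]
 [-3.080e+01 -2.430e+01  5.690e+02  3.500e+00]
 [ 3.170e+01  2.030e+01  6.009e+02  7.340e+01]
 [-3.080e+01  2.090e+01  6.134e+02  1.210e+01]
 [-2.000e-01 -3.110e+01  5.566e+02  3.240e+01]
 [-4.000e-01  2.710e+01  6.138e+02  4.320e+01]
 [ 3.540e+01 -1.500e+00  5.789e+02  7.280e+01]
 [-3.770e+01 -1.500e+00  5.927e+02  1.100e+00]]
[[-2.08555732e-04 -9.65608670e-01 -2.59999716e-01  6.60681064e-02]
 [ 9.99999704e-01 -8.92782208e-06 -7.68981178e-04 -1.16338119e-04]
 [ 7.40213661e-04 -2.59999799e-01  9.65608387e-01 -1.64420838e-01]
 [ 0.00000000e+00  0.00000000e+00  0.00000000e+00  1.00000000e+00]]
```

Side, scene and wrist views agree that the shut tips sit roughly 11–15 mm short of the TCP. That matters for the 40 mm grasp-point limit. I'll offset to the −y side so the nominal grasp point stays clear, then descend slowly.

Request:
servo_tool(
  moves=[
    {"dx": -0.0035, "dy": 0, "dz": 0, "ax": 0, "ay": 0, "az": 0},
    {"dx": 0, "dy": 0, "dz": 0.001, "ax": 0, "ay": 0, "az": 0},
    {"dx": 0, "dy": 0, "dz": 0.001, "ax": 0, "ay": 0, "az": 0},
    {"dx": 0, "dy": 0, "dz": 0.001, "ax": 0, "ay": 0, "az": 0},
    {"dx": 0, "dy": 0, "dz": 0.0005, "ax": 0, "ay": 0, "az": 0},
    {"dx": 0, "dy": 0, "dz": 0.0005, "ax": 0, "ay": 0, "az": 0},
  ],
)

```text
time: 6.85
position: [0.5874, 0.0288, 0.0792]
tool_rot: [-1.994, -2.428, 0.0]
ft_force: [0.7, 0.1, -0.6]
grip_width: 0.0
```

Request:
servo_tool(
  moves=[
    {"dx": 0, "dy": 0, "dz": 0.0005, "ax": 0, "ay": 0, "az": 0},
    {"dx": 0, "dy": 0, "dz": 0.0005, "ax": 0, "ay": 0, "az": 0},
    {"dx": 0, "dy": 0, "dz": 0.0005, "ax": 0, "ay": 0, "az": 0},
  ],
)

```text
time: 7.15
position: [0.5874, 0.0288, 0.0777]
tool_rot: [1.994, 2.428, 0.0]
ft_force: [0.3, -0.1, -0.2]
grip_width: -0.0001
```

Request:
servo_tool(
  moves=[
    {"dx": 0, "dy": 0, "dz": 0.0005, "ax": 0, "ay": 0, "az": 0},
    {"dx": 0, "dy": 0, "dz": 0.0005, "ax": 0, "ay": 0, "az": 0},
    {"dx": 0, "dy": 0, "dz": 0.0005, "ax": 0, "ay": 0, "az": 0},
    {"dx": 0, "dy": 0, "dz": 0.0005, "ax": 0, "ay": 0, "az": 0},
  ],
)

```text
time: 7.55
position: [0.5874, 0.0288, 0.0758]
tool_rot: [1.994, 2.428, 0.0]
ft_force: [-0.7, -0.0, -0.5]
grip_width: -0.0
```

```bash
python3 - <<'E'
from h import *
p=shot('side','s5'); o=p['obs']; print(o['position'],o['ft_force'],o['time'],(proj(p,o['position'])-[250,190])*8)
a=p['color'][190:265,250:340,::-1]; cv2.imwrite('pics/s5z.png',cv2.resize(a,None,fx=8,fy=8,interpolation=cv2.INTER_CUBIC))
E
```

```text
[0.58742847 0.02879757 0.07575537] [-0.74770012 -0.00990031 -0.53854068] 7.55 [[359.16731569 340.16045621]]
```

View pics/s5z.png

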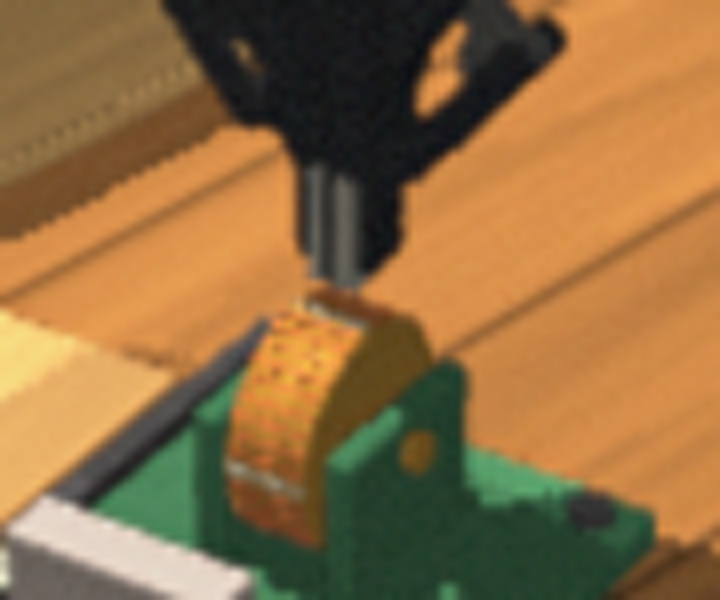

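Request:
servo_tool(
  moves=[
    {"dx": 0, "dy": 0, "dz": 0.0004, "ax": 0, "ay": 0, "az": 0},
    {"dx": 0, "dy": 0, "dz": 0.0004, "ax": 0, "ay": 0, "az": 0},
    {"dx": 0, "dy": 0, "dz": 0.0004, "ax": 0, "ay": 0, "az": 0},
  ],
)

```text
time: 7.9
position: [0.5874, 0.0288, 0.0746]
tool_rot: [-1.994, -2.428, -0.0]
ft_force: [-0.3, 0.3, 0.2]
grip_width: -0.0001
```

No contact yet at z=0.0746. Before going lower I'll check the finger geometry in the open-gripper wrist picture, because grasp-point clearance is critical.

```bash
python3 - <<'E'
import cv2
a=cv2.imread('pics/w1.png')[280:420,90:290]; cv2.imwrite('pics/w1f.png',cv2.resize(a,None,fx=4,fy=4,interpolation=cv2.INTER_CUBIC))
a=cv2.imread('pics/w2.png')[275:375,240:410]; cv2.imwrite('pics/w2f.png',cv2.resize(a,None,fx=4.5,fy=4.5,interpolation=cv2.INTER_CUBIC))
E
```

```text
(no output)
```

View pics/w1f.png

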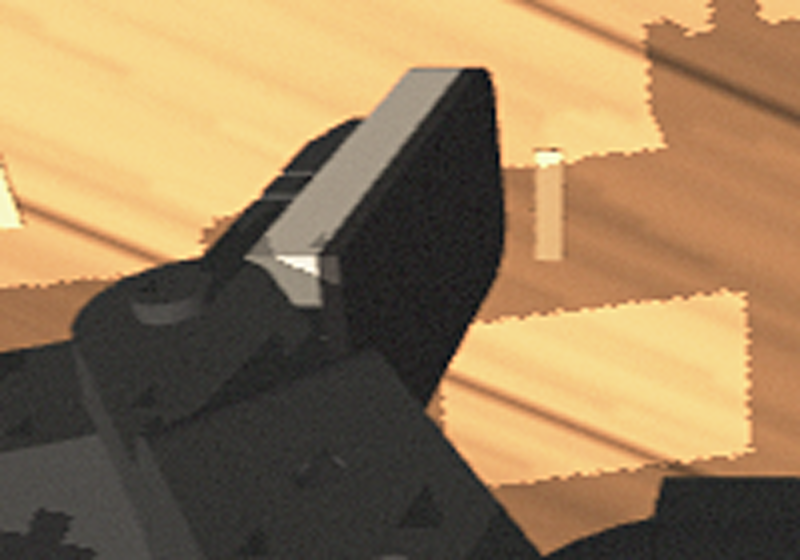

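View pics/w2f.png

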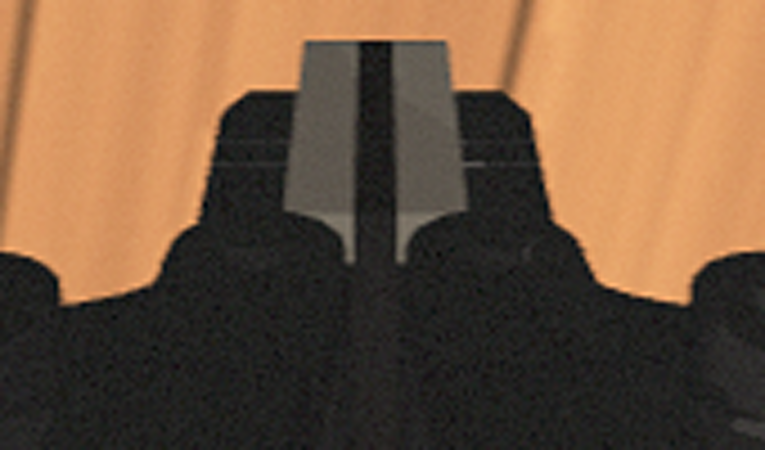

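All the evidence agrees: the real shut tips lie about 25 mm short of the reported TCP. That covers the wrist geometry for open and shut, the side view, and the missing contact. A straight-down touch would bring the nominal grasp point within 40 mm of the axle. So I'll back off, tilt the hand about 60° (body leaning to the fixture's −y) and touch with the rear tip edge, which keeps the grasp point clear under either reading.

Request:
servo_tool(
  moves=[
    {"dx": 0, "dy": 0, "dz": -0.03, "ax": 0, "ay": 0, "az": 0},
    {"dx": 0, "dy": 0, "dz": -0.045, "ax": 0, "ay": 0, "az": 0},
    {"dx": 0, "dy": 0, "dz": 0, "ax": 0, "ay": 7.5, "az": 0},
    {"dx": 0, "dy": 0, "dz": 0, "ax": 0, "ay": 7.5, "az": 0},
    {"dx": 0, "dy": 0, "dz": 0, "ax": 0, "ay": 7.5, "az": 0},
    {"dx": 0, "dy": 0, "dz": 0, "ax": 0, "ay": 7.5, "az": 0},
    {"dx": 0, "dy": 0, "dz": 0, "ax": 0, "ay": 7.5, "az": 0},
    {"dx": 0, "dy": 0, "dz": 0, "ax": 0, "ay": 7.5, "az": 0},
    {"dx": 0, "dy": 0, "dz": 0, "ax": 0, "ay": 7.5, "az": 0},
    {"dx": 0, "dy": 0, "dz": 0, "ax": 0, "ay": 7.5, "az": 0},
    {"dx": 0, "dy": 0, "dz": 0, "ax": 0, "ay": 0, "az": 0},
  ],
)

```text
time: 9.0
position: [0.5862, 0.0275, 0.1458]
tool_rot: [-1.401, -1.695, -0.807]
ft_force: [-0.5, 0.1, -1.0]
grip_width: 0.0
```

```bash
cat >> h.py <<'E'
WC=np.array([0.5855,0.0386,0.052]); YAW=np.radians(100.9)
def st(o):
    H=np.array([np.cos(YAW),np.sin(YAW),0]); A=np.array([H[1],-H[0],0])  # forward, lateral (+fixture x)
    R=cv2.Rodrigues(np.array(o['tool_rot']))[0]; P=np.array(o['position'])
    f=lambda X:np.array([(X-WC)@H,(X-WC)@A,X[2]])*1e3
    g=P-.019*R[:,2]; 
    c=P+R@[-.011,0,-.025]
    print('t',o['time'],'tcp(h,lat,z)',f(P).round(1),'corner',f(c).round(1),'d_grasp',round(np.linalg.norm(g-WC)*1e3,1),'F',np.round(o['ft_force'],1))
    print('toolx',[round(float(R[:,0]@H),3),round(float(R[2,0]),3)],'z',[round(float(R[:,2]@H),3),round(float(R[2,2]),3)],'q',np.round(o['joint_pos'],2))
E
python3 - <<'E'
from h import *
p=shot('wrist','w6'); st(p['obs'])
p=shot('side','s6'); P=p['obs']['position']; print(proj(p,P))
a=p['color'][130:330,180:430,::-1]; cv2.imwrite('pics/s6z.png',cv2.resize(a,None,fx=3,fy=3,interpolation=cv2.INTER_CUBIC))
E
```

```text
t 9.0 tcp(h,lat,z) [-11.1  -1.4 145.8] corner [-38.2  -1.3 148.7] d_grasp 106.9 F [-0.5  0.1 -1. ]
toolx [0.495, 0.869] z [0.869, -0.495] q [-0.41  0.75  1.58  0.79  1.59 -0.93]
[[295.32707677 205.33470302]]
```

View pics/w6.png

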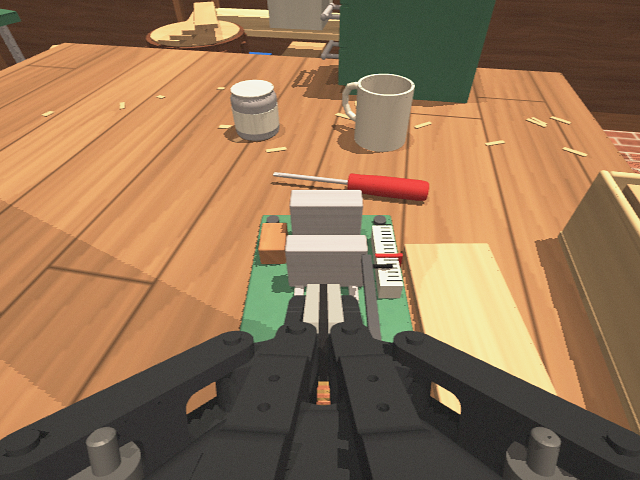

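View pics/s6z.png

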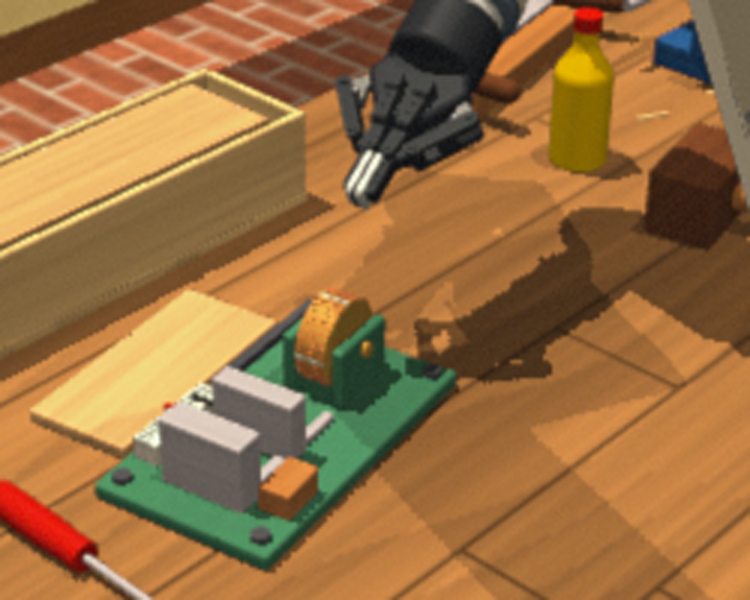

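```bash
python3 - <<'E'
from h import *
p=pickle.load(open('pics/s6.pkl','rb')); o=p['obs'];P=np.array(o['position']);R=cv2.Rodrigues(np.array(o['tool_rot']))[0]
for k in (15,20,25): 
  for x in (-11,11): print(k,x,((proj(p,P+R@[x/1e3,0,-k/1e3])-[180,130])*3).round(0))
a=p['color'][170:210,280:330,::-1]; cv2.imwrite('pics/s6y.png',cv2.resize(a,None,fx=12,fy=12,interpolation=cv2.INTER_CUBIC))
for k in (15,20,25): 
  for x in (-11,11): print(k,x,((proj(p,P+R@[x/1e3,0,-k/1e3])-[280,170])*12).round(0))
E
```

```text
15 -11 [[359. 218.]]
15 11 [[351. 201.]]
20 -11 [[362. 212.]]
20 11 [[355. 196.]]
25 -11 [[366. 207.]]
25 11 [[358. 191.]]
15 -11 [[237. 390.]]
15 11 [[205. 326.]]
20 -11 [[250. 369.]]
20 11 [[218. 304.]]
25 -11 [[262. 347.]]
25 11 [[231. 282.]]
```

View pics/s6y.png

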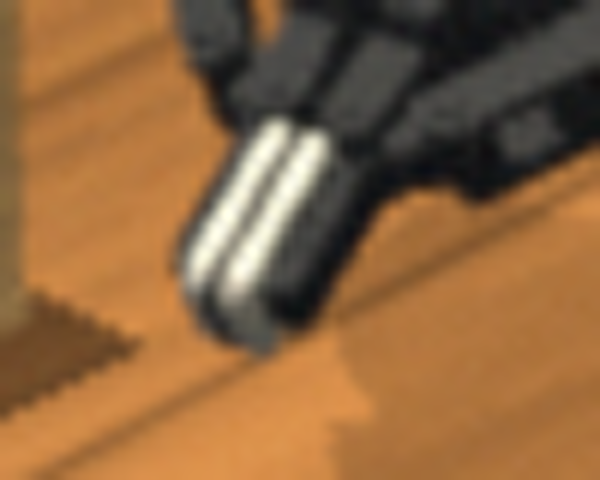

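Rear tip corner is seen at about (265,350) in the zoom, which matches a tip 25 mm behind the TCP. Now approaching the wheel top.

Request:
servo_tool(
  moves=[
    {"dx": -0.0084, "dy": 0.001, "dz": 0.019, "ax": 0, "ay": 0, "az": 0},
    {"dx": -0.0084, "dy": 0, "dz": 0.019, "ax": 0, "ay": 0, "az": 0},
    {"dx": -0.0084, "dy": 0, "dz": 0.019, "ax": 0, "ay": 0, "az": 0},
    {"dx": -0.0013, "dy": 0, "dz": 0.0007, "ax": 0, "ay": 0, "az": 0},
    {"dx": -0.0013, "dy": 0, "dz": 0.0007, "ax": 0, "ay": 0, "az": 0},
    {"dx": -0.0009, "dy": 0, "dz": 0.0005, "ax": 0, "ay": 0, "az": 0},
    {"dx": -0.0009, "dy": 0, "dz": 0.0005, "ax": 0, "ay": 0, "az": 0},
    {"dx": -0.0009, "dy": 0, "dz": 0.0005, "ax": 0, "ay": 0, "az": 0},
    {"dx": -0.0004, "dy": 0, "dz": 0.0002, "ax": 0, "ay": 0, "az": 0},
  ],
)

```text
time: 10.0
position: [0.5815, 0.0645, 0.0929]
tool_rot: [-1.4, -1.704, -0.808]
ft_force: [-0.5, 0.5, 0.5]
grip_width: -0.0001
```

```bash
python3 - <<'E'
from h import *
p=shot('side','s7'); st(p['obs'])
a=p['color'][180:270,240:340,::-1]; cv2.imwrite('pics/s7z.png',cv2.resize(a,None,fx=6,fy=6,interpolation=cv2.INTER_CUBIC))
p=shot('scene','c7')
a=p['color'][200:275,280:380,::-1]; cv2.imwrite('pics/c7z.png',cv2.resize(a,None,fx=7,fy=7,interpolation=cv2.INTER_CUBIC))
E
```

```text
t 10.0 tcp(h,lat,z) [26.2  1.  92.9] corner [-0.9  1.1 95.9] d_grasp 51.4 F [-0.5  0.5  0.5]
toolx [0.5, 0.866] z [0.866, -0.5] q [-0.37  0.81  1.63  0.83  1.49 -0.98]
```

View pics/s7z.png

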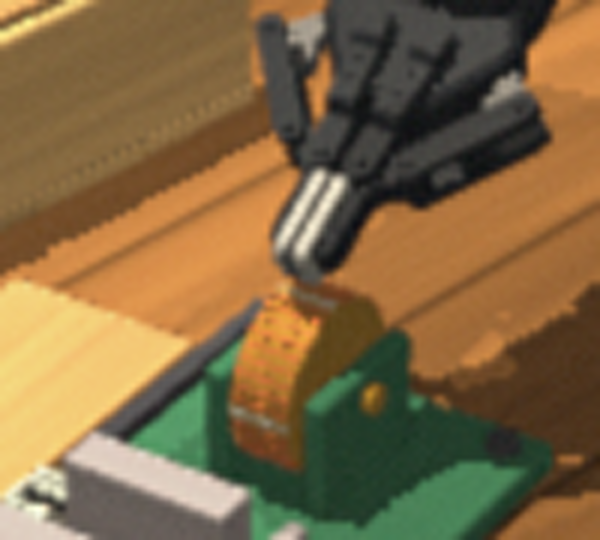

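View pics/c7z.png

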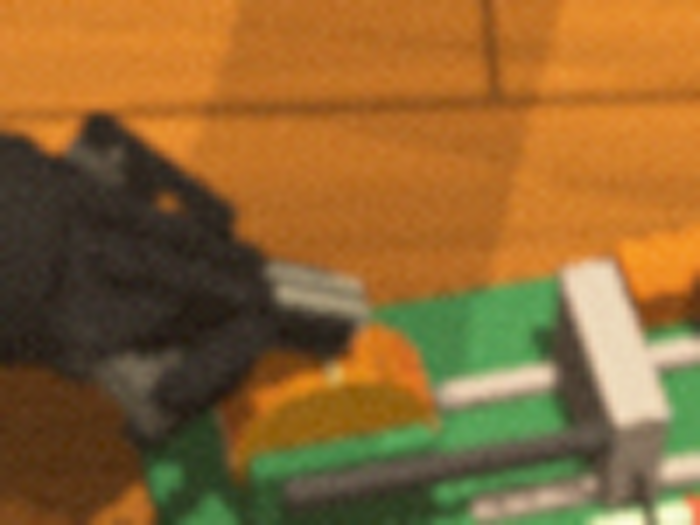

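Request:
servo_tool(
  moves=[
    {"dx": -0.0009, "dy": 0, "dz": 0.0005, "ax": 0, "ay": 0, "az": 0},
    {"dx": -0.0009, "dy": 0, "dz": 0.0005, "ax": 0, "ay": 0, "az": 0},
    {"dx": -0.0009, "dy": 0, "dz": 0.0005, "ax": 0, "ay": 0, "az": 0},
    {"dx": -0.0009, "dy": 0, "dz": 0.0005, "ax": 0, "ay": 0, "az": 0},
    {"dx": -0.0004, "dy": 0, "dz": 0.0002, "ax": 0, "ay": 0, "az": 0},
    {"dx": -0.0004, "dy": 0, "dz": 0.0002, "ax": 0, "ay": 0, "az": 0},
  ],
)

```text
time: 10.7
position: [0.5813, 0.0648, 0.0877]
tool_rot: [-1.399, -1.704, -0.808]
ft_force: [-0.2, 1.0, -0.1]
grip_width: -0.0003
```

Request:
servo_tool(
  moves=[
    {"dx": -0.0004, "dy": 0, "dz": 0.0002, "ax": 0, "ay": 0, "az": 0},
    {"dx": -0.0004, "dy": 0, "dz": 0.0002, "ax": 0, "ay": 0, "az": 0},
    {"dx": -0.0004, "dy": 0, "dz": 0.0002, "ax": 0, "ay": 0, "az": 0},
  ],
)

```text
time: 11.0
position: [0.5813, 0.0647, 0.0864]
tool_rot: [-1.399, -1.704, -0.808]
ft_force: [-0.1, -0.6, 0.3]
grip_width: 0.0
```

Request:
servo_tool(
  moves=[
    {"dx": -0.0004, "dy": 0, "dz": 0.0002, "ax": 0, "ay": 0, "az": 0},
    {"dx": -0.0004, "dy": 0, "dz": 0.0002, "ax": 0, "ay": 0, "az": 0},
    {"dx": -0.0004, "dy": 0, "dz": 0.0002, "ax": 0, "ay": 0, "az": 0},
  ],
)

```text
time: 11.3
position: [0.5813, 0.0646, 0.085]
tool_rot: [-1.399, -1.704, -0.808]
ft_force: [0.3, 0.6, -0.5]
grip_width: 0.0001
```

Request:
servo_tool(
  moves=[
    {"dx": -0.0004, "dy": 0, "dz": 0.0002, "ax": 0, "ay": 0, "az": 0},
    {"dx": -0.0004, "dy": 0, "dz": 0.0002, "ax": 0, "ay": 0, "az": 0},
  ],
)

```text
time: 11.5
position: [0.5814, 0.0647, 0.0846]
tool_rot: [-1.399, -1.703, -0.809]
ft_force: [-0.1, -0.1, 4.9]
grip_width: 0.0003
```

Contact at 4.9 N. First half-stroke along the rim.

Request:
servo_tool(
  moves=[
    {"dx": 0.0015, "dy": 0, "dz": 0.0027, "ax": 0, "ay": 0, "az": 0},
    {"dx": 0.0012, "dy": 0, "dz": 0.0028, "ax": 0, "ay": 0, "az": 0},
    {"dx": 0.001, "dy": 0, "dz": 0.0029, "ax": 0, "ay": 0, "az": 0},
  ],
)

```text
time: 11.8
position: [0.5796, 0.0738, 0.0832]
tool_rot: [-1.4, -1.704, -0.808]
ft_force: [-0.2, -0.7, 1.2]
grip_width: -0.0001
```

```bash
python3 - <<'E'
from h import *
p=shot('wrist','w8'); st(p['obs'])
a=p['color'][200:320,240:420,::-1]; cv2.imwrite('pics/w8z.png',cv2.resize(a,None,fx=4,fy=4,interpolation=cv2.INTER_CUBIC))
E
```

```text
t 11.8 tcp(h,lat,z) [35.7  0.9 83.2] corner [ 8.5  1.  86.2] d_grasp 45.0 F [-0.2 -0.7  1.2]
toolx [0.5, 0.866] z [0.866, -0.5] q [-0.35  0.81  1.64  0.84  1.47 -0.99]
```

View pics/w8z.png

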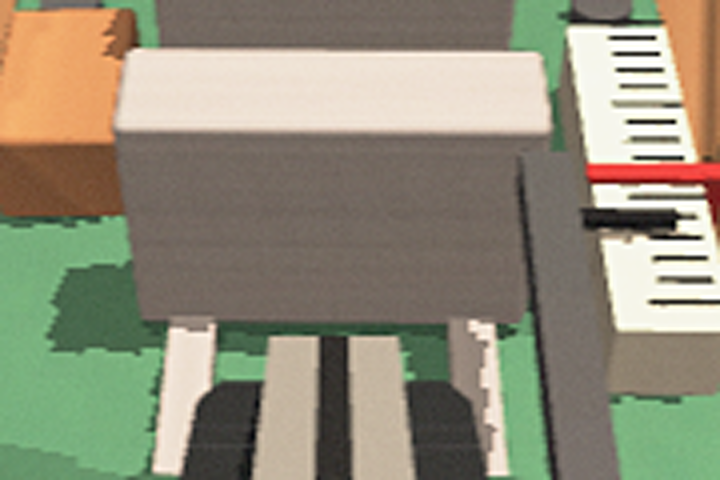

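The pointer has moved about 2 mm towards the line, and contact got lighter, so I'll add a bit of press and continue.

Request:
servo_tool(
  moves=[
    {"dx": 0.0003, "dy": 0, "dz": 0.0031, "ax": 0, "ay": 0, "az": 0},
    {"dx": 0.0003, "dy": 0, "dz": 0.0031, "ax": 0, "ay": 0, "az": 0},
    {"dx": 0.0001, "dy": 0, "dz": 0.0031, "ax": 0, "ay": 0, "az": 0},
  ],
)

```text
time: 12.15
position: [0.5779, 0.0822, 0.0792]
tool_rot: [-1.399, -1.703, -0.808]
ft_force: [0.5, 1.9, 2.5]
grip_width: -0.0001
```

```bash
python3 - <<'E'
from h import *
p=shot('wrist','w9'); st(p['obs'])
a=p['color'][200:320,240:420,::-1]; cv2.imwrite('pics/w9z.png',cv2.resize(a,None,fx=4,fy=4,interpolation=cv2.INTER_CUBIC))
E
```

```text
t 12.15 tcp(h,lat,z) [44.2  0.8 79.2] corner [17.1  0.9 82.2] d_grasp 46.0 F [0.5 1.9 2.5]
toolx [0.5, 0.866] z [0.866, -0.5] q [-0.34  0.82  1.65  0.85  1.46 -1.  ]
```

View pics/w9z.png

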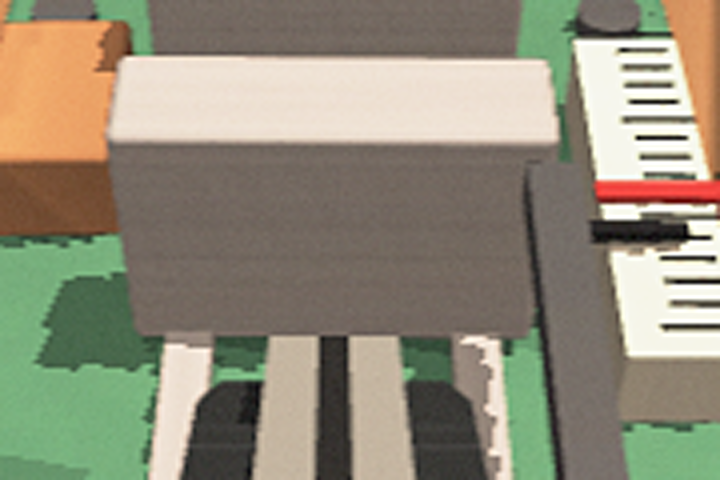

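```bash
cat >> h.py <<'E'
def hcoord(X): 
    H=np.array([np.cos(YAW),np.sin(YAW),0]); return (X-WC)@H*1e3
def band(p,col0,col1,r0,r1,kind):
    c=p['color'][r0:r1,col0:col1].astype(float)
    if kind=='red': w=np.clip(c[...,0]-np.maximum(c[...,1],c[...,2])-60,0,None)
    else: w=np.clip(110-c.max(2),0,None)
    ys,xs=np.mgrid[r0:r1,col0:col1]
    return np.array([(xs*w).sum()/w.sum(),(ys*w).sum()/w.sum()]),w.sum(1).round(0)
E
python3 - <<'E'
from h import *
for f,bx in [('w2',(370,405,78,100,373,390,100,114)),('w6',(370,405,248,262,373,385,260,272)),('w9',(389,420,242,254,389,412,253,262))]:
    p=pickle.load(open('pics/%s.pkl'%f,'rb'))
    m,wm=band(p,bx[0],bx[1],bx[2],bx[3],'red'); q,wq=band(p,bx[4],bx[5],bx[6],bx[7],'blk')
    print(f,m.round(2),q.round(2)); print(wm,wq)
    for z in (.033,.035,.037,.040,.043): print(z,hcoord(toplane(p,m,.033))[0].round(2),hcoord(toplane(p,q,z))[0].round(2))
for f,b in (('w2',(360,415,70,120)),('w6',(360,415,230,300))):
    a=cv2.imread('pics/%s.png'%f)[b[2]:b[3],b[0]:b[1]]; cv2.imwrite('pics/%sp.png'%f,cv2.resize(a,None,fx=10,fy=10,interpolation=cv2.INTER_NEAREST))
E
```

```text
w2 [388.87  87.5 ] [380.71 106.98]
[   0.    0.    0.    0.   10.   12.    0.  703. 2558. 2439. 2407. 2601.
  304.    5.    0.   24.   22.   15.   17.   19.   21.   12.] [ 21.   5.   0.   6.   3.  35. 397. 366. 521.  10.   6.   4.   5.   9.]
0.033 116.05 99.6
0.035 116.05 99.4
0.037 116.05 99.21
0.04 116.05 98.91
0.043 116.05 98.62
w6 [389.28 254.97] [378.14 266.09]
[2.000e+01 1.900e+01 1.100e+01 2.000e+00 0.000e+00 4.500e+02 3.173e+03
 3.128e+03 2.304e+03 3.030e+02 7.300e+01 8.100e+01 5.600e+01 6.700e+01] [   5.    8.   13.    5.  220.  794.  868. 1047.  254.    5.    6.   13.]
0.033 117.18 103.01
0.035 117.18 101.24
0.037 117.18 99.48
0.04 117.18 96.83
0.043 117.18 94.17
w9 [404.32 247.07] [399.64 257.52]
[   0.    0.    0. 2058. 3536. 3448. 3534. 1843.  511.    0.    0.    0.] [  24.  138. 1004. 1479. 1553. 1916. 2067.  890.    0.]
0.033 117.6 107.35
0.035 117.6 105.51
0.037 117.6 103.67
0.04 117.6 100.91
0.043 117.6 98.15
```

View pics/w2p.png

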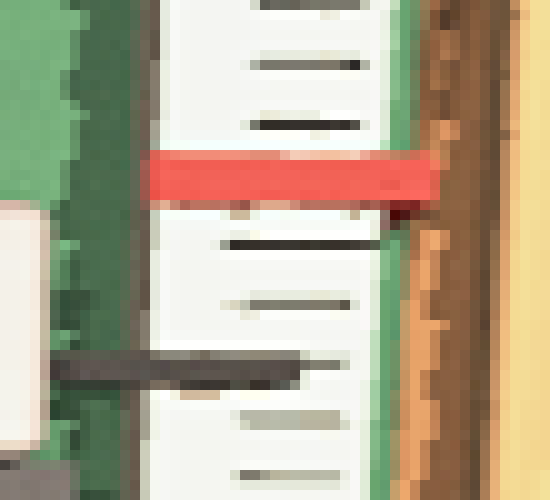

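View pics/w6p.png

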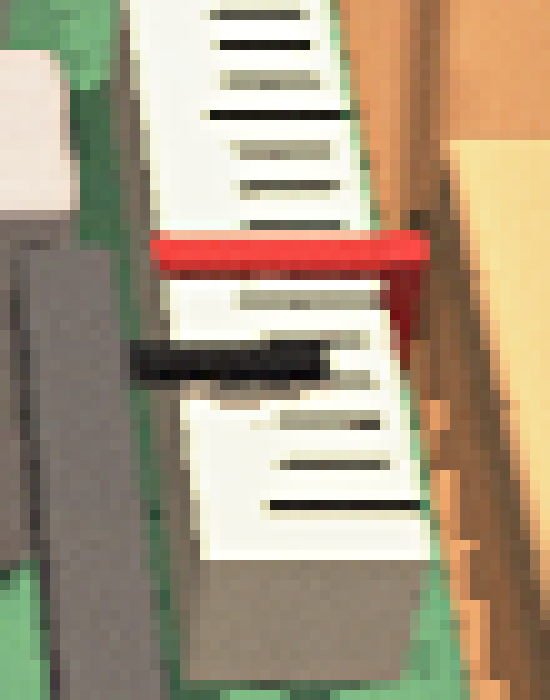

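Request:
servo_tool(
  moves=[
    {"dx": 0.0045, "dy": 0, "dz": -0.0003, "ax": 0, "ay": 0, "az": 0},
    {"dx": -0.0015, "dy": 0, "dz": -0.0107, "ax": 0, "ay": 0, "az": 0},
    {"dx": -0.005, "dy": 0, "dz": -0.0087, "ax": 0, "ay": 0, "az": 0},
    {"dx": -0.0009, "dy": 0, "dz": 0.0005, "ax": 0, "ay": 0, "az": 0},
    {"dx": -0.0009, "dy": 0, "dz": 0.0005, "ax": 0, "ay": 0, "az": 0},
    {"dx": -0.0004, "dy": 0, "dz": 0.0002, "ax": 0, "ay": 0, "az": 0},
    {"dx": -0.0003, "dy": 0, "dz": 0.0002, "ax": 0, "ay": 0, "az": 0},
  ],
)

```text
time: 12.9
position: [0.5815, 0.0641, 0.0846]
tool_rot: [-1.399, -1.703, -0.808]
ft_force: [-0.3, -0.3, 4.9]
grip_width: -0.0002
```

```bash
python3 -c "
from h import *
st(ctrl.observe())"
```

```text
t 12.9 tcp(h,lat,z) [25.9  0.9 84.6] corner [-1.3  1.  87.6] d_grasp 43.2 F [-0.3 -0.3  4.9]
toolx [0.499, 0.866] z [0.866, -0.499] q [-0.37  0.82  1.63  0.83  1.48 -0.99]
```

Request:
servo_tool(
  moves=[
    {"dx": 0.0014, "dy": 0, "dz": 0.0027, "ax": 0, "ay": 0, "az": 0},
    {"dx": 0.0011, "dy": 0, "dz": 0.0028, "ax": 0, "ay": 0, "az": 0},
    {"dx": 0.0009, "dy": 0, "dz": 0.0029, "ax": 0, "ay": 0, "az": 0},
    {"dx": 0.0006, "dy": 0, "dz": 0.003, "ax": 0, "ay": 0, "az": 0},
    {"dx": 0.0003, "dy": 0, "dz": 0.0031, "ax": 0, "ay": 0, "az": 0},
    {"dx": 0.0001, "dy": 0, "dz": 0.0031, "ax": 0, "ay": 0, "az": 0},
  ],
)

```text
time: 13.5
position: [0.5781, 0.0816, 0.0795]
tool_rot: [-1.399, -1.703, -0.808]
ft_force: [1.6, 1.8, 3.4]
grip_width: -0.0
```

```bash
cat >> h.py <<'E'
def look(fn):
    p=shot('wrist',fn); st(p['obs'])
    c=p['color'].astype(int); red=((c[...,0]-np.maximum(c[...,1],c[...,2]))>120)
    red[:, :360]=0; red[:,440:]=0; red[:200]=0; red[320:]=0
    n,l,s,ce=cv2.connectedComponentsWithStats(red.astype(np.uint8)); i=1+np.argmax(s[1:,4]); x0,y0,w,h,_=s[i]
    m,_=band(p,x0+2,x0+22,y0-2,y0+h+2,'red'); blk=c.max(2)<60
    blk[:,:x0+4]=0;blk[:,x0+18:]=0;blk[:y0+2]=0;blk[y0+40:]=0
    rows=np.where(blk.sum(1)>=8)[0]; print('red',s[i],'black rows',rows)
    if len(rows):
        q=np.array([x0+11,rows.mean()]); hm=hcoord(toplane(p,m,.033))[0]; hp=hcoord(toplane(p,q,.036))[0]; print('mark',hm.round(2),'ptr',hp.round(2),'gap',(hm-hp).round(2))
    return p
E
python3 -c "
from h import *
look('w10')"
```

```text
t 13.5 tcp(h,lat,z) [43.6  0.8 79.5] corner [16.5  1.  82.5] d_grasp 45.9 F [1.6 1.8 3.4]
toolx [0.5, 0.866] z [0.866, -0.5] q [-0.34  0.82  1.65  0.85  1.46 -1.  ]
red [389 245  36   4 143] black rows [250 251 252 253 254]
mark 117.73 ptr 109.53 gap 8.19
```

Request:
servo_tool(
  moves=[
    {"dx": 0.0045, "dy": 0, "dz": -0.0003, "ax": 0, "ay": 0, "az": 0},
    {"dx": -0.0015, "dy": 0, "dz": -0.0107, "ax": 0, "ay": 0, "az": 0},
    {"dx": -0.005, "dy": 0, "dz": -0.0087, "ax": 0, "ay": 0, "az": 0},
    {"dx": -0.0009, "dy": 0, "dz": 0.0005, "ax": 0, "ay": 0, "az": 0},
    {"dx": -0.0009, "dy": 0, "dz": 0.0005, "ax": 0, "ay": 0, "az": 0},
    {"dx": -0.0004, "dy": 0, "dz": 0.0002, "ax": 0, "ay": 0, "az": 0},
    {"dx": -0.0003, "dy": 0, "dz": 0.0002, "ax": 0, "ay": 0, "az": 0},
  ],
)

```text
time: 14.25
position: [0.5815, 0.0635, 0.0847]
tool_rot: [-1.399, -1.703, -0.808]
ft_force: [-0.2, -0.9, 2.7]
grip_width: 0.0001
```

```bash
python3 -c "
from h import *
look('w11')"
```

```text
t 14.25 tcp(h,lat,z) [25.2  0.7 84.7] corner [-1.9  0.9 87.7] d_grasp 43.1 F [-0.2 -0.9  2.7]
toolx [0.5, 0.866] z [0.866, -0.5] q [-0.37  0.82  1.62  0.83  1.49 -0.99]
red [385 232  34   4 107] black rows [237 238 239 240 241]
mark 117.77 ptr 109.43 gap 8.34
```

Request:
servo_tool(
  moves=[
    {"dx": 0.0012, "dy": 0, "dz": 0.0028, "ax": 0, "ay": 0, "az": 0},
    {"dx": 0.0012, "dy": 0, "dz": 0.0028, "ax": 0, "ay": 0, "az": 0},
    {"dx": 0.0009, "dy": 0, "dz": 0.0029, "ax": 0, "ay": 0, "az": 0},
    {"dx": 0.0006, "dy": 0, "dz": 0.003, "ax": 0, "ay": 0, "az": 0},
    {"dx": 0.0003, "dy": 0, "dz": 0.0031, "ax": 0, "ay": 0, "az": 0},
    {"dx": 0.0001, "dy": 0, "dz": 0.0031, "ax": 0, "ay": 0, "az": 0},
  ],
)

```text
time: 14.9
position: [0.5781, 0.0811, 0.0798]
tool_rot: [-1.399, -1.703, -0.808]
ft_force: [-0.1, 1.0, 4.9]
grip_width: 0.0
```

Request:
servo_tool(
  moves=[
    {"dx": 0.0045, "dy": 0, "dz": -0.0003, "ax": 0, "ay": 0, "az": 0},
    {"dx": -0.0015, "dy": 0, "dz": -0.0107, "ax": 0, "ay": 0, "az": 0},
    {"dx": -0.005, "dy": 0, "dz": -0.0087, "ax": 0, "ay": 0, "az": 0},
    {"dx": 0.02, "dy": 0, "dz": -0.02, "ax": 0, "ay": 0, "az": 0},
    {"dx": 0.03, "dy": 0, "dz": -0.02, "ax": 0, "ay": 0, "az": 0},
    {"dx": 0.03, "dy": 0, "dz": -0.02, "ax": 0, "ay": 0, "az": 0},
    {"dx": 0, "dy": 0, "dz": 0, "ax": 0, "ay": 0, "az": 0},
  ],
)

```text
time: 15.6
position: [0.5864, 0.049, 0.1912]
tool_rot: [-1.401, -1.71, -0.813]
ft_force: [0.5, -0.0, -0.2]
grip_width: 0.0003
```

```bash
python3 - <<'E'
from h import *
p=shot('wrist','w12'); st(p['obs'])
cv2.imwrite('pics/w12z.png',cv2.resize(p['color'][150:300,300:450,::-1],None,fx=4,fy=4,interpolation=cv2.INTER_CUBIC))
E
```

```text
t 15.6 tcp(h,lat,z) [ 10.1   2.9 191.2] corner [-17.1   3.  194.3] d_grasp 148.9 F [ 0.5 -0.  -0.2]
toolx [0.503, 0.864] z [0.864, -0.503] q [-0.38  0.68  1.59  0.81  1.61 -0.88]
```

View pics/w12.png

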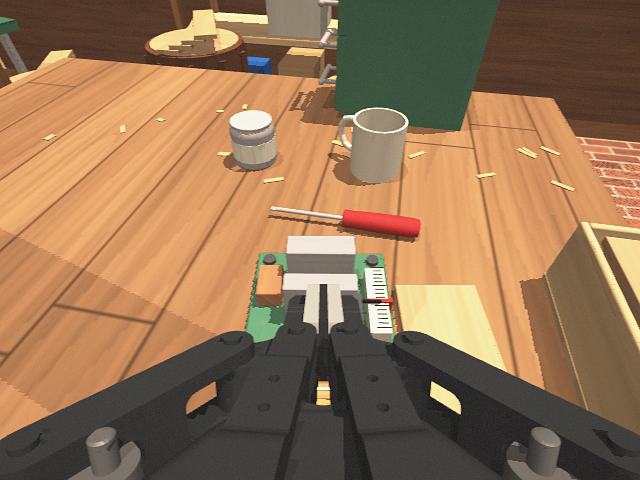

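Request:
servo_tool(
  moves=[
    {"dx": 0, "dy": 0, "dz": 0, "ax": 0, "ay": -7.5, "az": 0},
    {"dx": 0, "dy": 0, "dz": 0, "ax": 0, "ay": -7.5, "az": 0},
    {"dx": 0, "dy": 0, "dz": 0, "ax": 0, "ay": -7.5, "az": 0},
    {"dx": 0, "dy": 0, "dz": 0, "ax": 0, "ay": -7.5, "az": 0},
    {"dx": 0, "dy": 0, "dz": 0, "ax": 0, "ay": -7.5, "az": 0},
    {"dx": 0, "dy": 0, "dz": 0, "ax": 0, "ay": -7.5, "az": 0},
    {"dx": 0, "dy": 0, "dz": 0, "ax": 0, "ay": -7.5, "az": 0},
    {"dx": 0, "dy": 0, "dz": 0, "ax": 0, "ay": -7.5, "az": 0},
    {"dx": 0, "dy": 0, "dz": 0.03, "ax": 0, "ay": 0, "az": 0},
    {"dx": 0, "dy": 0, "dz": 0, "ax": 0, "ay": 0, "az": 0},
  ],
)

```text
time: 16.65
position: [0.5814, 0.0515, 0.1534]
tool_rot: [-1.989, -2.427, 0.007]
ft_force: [-0.2, -0.1, 0.4]
grip_width: 0.0001
```

```bash
python3 - <<'E'
from h import *
p=shot('wrist','w13'); st(p['obs'])
cv2.imwrite('pics/w13z.png',cv2.resize(p['color'][60:160,330:450,::-1],None,fx=6,fy=6,interpolation=cv2.INTER_NEAREST))
E
```

```text
t 16.65 tcp(h,lat,z) [ 13.5  -1.6 153.4] corner [  2.5  -1.4 178.4] d_grasp 121.2 F [-0.2 -0.1  0.4]
toolx [1.0, 0.0] z [0.0, -1.0] q [ 0.09  0.35  1.77 -0.    1.02 -0.11]
```

View pics/w13.png

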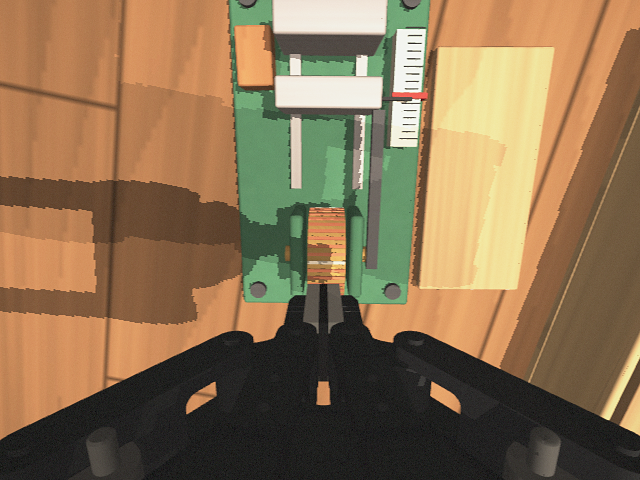

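View pics/w13z.png

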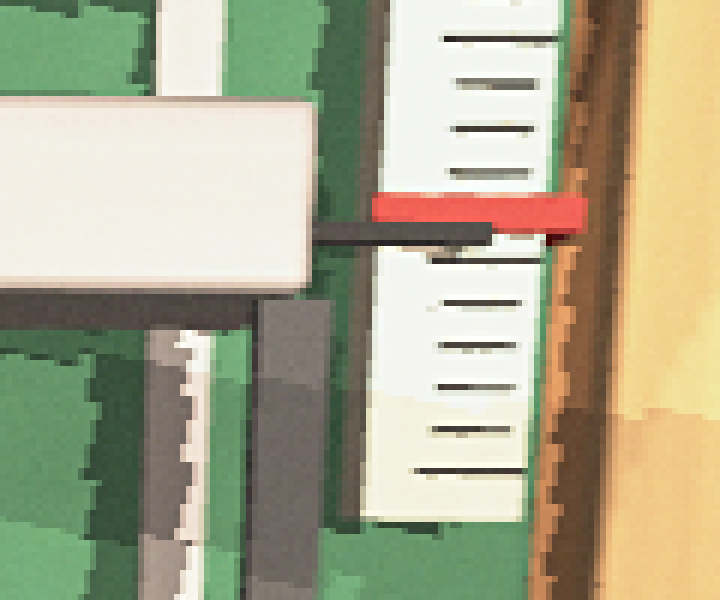

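```bash
python3 - <<'E'
from h import *
p=pickle.load(open('pics/w13.pkl','rb'))
Z=lambda u,v:np.array([330+u/6-.5+.0,60+v/6-.5])
K,R,t=cam(p); print('cam h',hcoord(-R.T@t),(-R.T@t)[2])
for nm,u,v,z in [('mark c',480,215.5,.033),('mark top',480,195,.033),('mark bot',480,235,.033),('ptr top',430,222,.033),('ptr c',430,234,.033),('ptr c',430,234,.036),('ptr bot',430,246,.036)]:
    print(nm,z,hcoord(toplane(p,Z(u,v),z))[0].round(2))
for v in (38,85,129,174,261,303,345,387,429,471): print(v,hcoord(toplane(p,Z(480,v),.032))[0].round(2))
c=p['color']; print(c[88:108,400,:].tolist())
E
```

```text
cam h 79.51994253243964 0.31782334642205784
mark c 0.033 115.81
mark top 0.033 118.15
mark bot 0.033 113.57
ptr top 0.033 115.02
ptr c 0.033 113.65
ptr c 0.036 113.29
ptr bot 0.036 111.92
38 135.95
85 130.73
129 125.79
174 120.69
261 110.68
303 105.77
345 100.82
387 95.83
429 90.78
471 85.69
[[243, 245, 240], [243, 245, 240], [244, 246, 243], [243, 253, 251], [242, 172, 145], [242, 94, 82], [242, 100, 88], [243, 99, 86], [255, 104, 90], [85, 82, 75], [90, 83, 79], [95, 88, 82], [44, 40, 38], [212, 189, 160], [238, 238, 224], [241, 245, 237], [246, 248, 244], [245, 246, 242], [244, 245, 241], [244, 245, 241]]
```

The overhead view now shows the pointer (rows 222–246 in the zoom) just overlapping the near edge of the red line (195–235). The remaining gap is about 2.5 mm, so I need a short last stroke. Going back to the tilted pose.

Request:
servo_tool(
  moves=[
    {"dx": 0, "dy": 0, "dz": -0.02, "ax": 0, "ay": 0, "az": 0},
    {"dx": 0, "dy": 0, "dz": 0, "ax": 0, "ay": 7.5, "az": 0},
    {"dx": 0, "dy": 0, "dz": 0, "ax": 0, "ay": 7.5, "az": 0},
    {"dx": 0, "dy": 0, "dz": 0, "ax": 0, "ay": 7.5, "az": 0},
    {"dx": 0, "dy": 0, "dz": 0, "ax": 0, "ay": 7.5, "az": 0},
    {"dx": 0, "dy": 0, "dz": 0, "ax": 0, "ay": 7.5, "az": 0},
    {"dx": 0, "dy": 0, "dz": 0, "ax": 0, "ay": 7.5, "az": 0},
    {"dx": 0, "dy": 0, "dz": 0, "ax": 0, "ay": 7.5, "az": 0},
    {"dx": 0, "dy": 0, "dz": 0, "ax": 0, "ay": 7.5, "az": 0},
    {"dx": 0, "dy": 0, "dz": 0, "ax": 0, "ay": 0, "az": 0},
  ],
)

```text
time: 17.7
position: [0.5835, 0.0482, 0.1738]
tool_rot: [-1.401, -1.694, -0.809]
ft_force: [0.2, -0.0, -1.6]
grip_width: -0.0002
```

```bash
python3 - <<'E'
from h import *
o=ctrl.observe(); st(o)
R=cv2.Rodrigues(np.array(o['tool_rot']))[0]; H=np.array([np.cos(YAW),np.sin(YAW),0]); A=np.array([H[1],-H[0],0])
T=WC+.0259*H+.0008*A; T[2]=.0866
print('to 2mm above start, tool:',(R.T@(T-o['position'])*1e3).round(1))
E
```

```text
t 17.7 tcp(h,lat,z) [ 9.800e+00 -1.000e-01  1.738e+02] corner [-1.740e+01 -1.000e-01  1.767e+02] d_grasp 131.4 F [ 0.2 -0.  -1.6]
toolx [0.495, 0.869] z [0.869, -0.495] q [-0.39  0.7   1.6   0.81  1.59 -0.9 ]
to 2mm above start, tool: [-67.8   1.3  57.2]
```

Request:
servo_tool(
  moves=[
    {"dx": -0.021, "dy": 0.001, "dz": 0.018, "ax": 0, "ay": 0, "az": 0},
    {"dx": -0.021, "dy": 0, "dz": 0.018, "ax": 0, "ay": 0, "az": 0},
    {"dx": -0.02, "dy": 0, "dz": 0.017, "ax": 0, "ay": 0, "az": 0},
    {"dx": -0.003, "dy": 0, "dz": 0.0025, "ax": 0, "ay": 0, "az": 0},
    {"dx": -0.0015, "dy": 0, "dz": 0.001, "ax": 0, "ay": 0, "az": 0},
    {"dx": 0, "dy": 0, "dz": 0, "ax": 0, "ay": 0, "az": 0},
  ],
)

```text
time: 18.3
position: [0.5828, 0.0662, 0.0925]
tool_rot: [-1.4, -1.706, -0.809]
ft_force: [-0.4, -0.1, 1.7]
grip_width: 0.0001
```

```bash
python3 - <<'E'
from h import *
st(ctrl.observe())
E
```

```text
t 18.3 tcp(h,lat,z) [27.6  2.6 92.5] corner [ 0.5  2.7 95.5] d_grasp 51.4 F [-0.4 -0.1  1.7]
toolx [0.501, 0.865] z [0.865, -0.501] q [-0.36  0.81  1.63  0.83  1.49 -0.98]
```

Request:
servo_tool(
  moves=[
    {"dx": -0.0018, "dy": -0.0015, "dz": -0.001, "ax": 0, "ay": 0, "az": 0},
    {"dx": -0.0009, "dy": 0, "dz": 0.0005, "ax": 0, "ay": 0, "az": 0},
    {"dx": -0.0009, "dy": 0, "dz": 0.0005, "ax": 0, "ay": 0, "az": 0},
    {"dx": -0.0009, "dy": 0, "dz": 0.0005, "ax": 0, "ay": 0, "az": 0},
    {"dx": -0.0009, "dy": 0, "dz": 0.0005, "ax": 0, "ay": 0, "az": 0},
    {"dx": -0.0009, "dy": 0, "dz": 0.0005, "ax": 0, "ay": 0, "az": 0},
    {"dx": -0.0004, "dy": 0, "dz": 0.0002, "ax": 0, "ay": 0, "az": 0},
    {"dx": -0.0004, "dy": 0, "dz": 0.0002, "ax": 0, "ay": 0, "az": 0},
    {"dx": -0.0004, "dy": 0, "dz": 0.0002, "ax": 0, "ay": 0, "az": 0},
  ],
)

```text
time: 19.2
position: [0.5809, 0.0647, 0.0844]
tool_rot: [-1.398, -1.703, -0.809]
ft_force: [-1.5, -0.8, 8.9]
grip_width: -0.0002
```

```bash
python3 - <<'E'
from h import *
st(ctrl.observe())
E
```

```text
t 19.2 tcp(h,lat,z) [26.5  0.4 84.4] corner [-0.7  0.5 87.4] d_grasp 43.1 F [-1.5 -0.8  8.9]
toolx [0.499, 0.867] z [0.867, -0.499] q [-0.37  0.82  1.63  0.83  1.48 -0.99]
```

Request:
servo_tool(
  moves=[
    {"dx": 0.0017, "dy": 0, "dz": 0.0026, "ax": 0, "ay": 0, "az": 0},
    {"dx": 0.0011, "dy": 0, "dz": 0.0028, "ax": 0, "ay": 0, "az": 0},
    {"dx": 0.0009, "dy": 0, "dz": 0.0029, "ax": 0, "ay": 0, "az": 0},
    {"dx": 0, "dy": 0, "dz": 0, "ax": 0, "ay": 0, "az": 0},
  ],
)

```text
time: 19.6
position: [0.5791, 0.074, 0.0829]
tool_rot: [-1.399, -1.703, -0.808]
ft_force: [-0.3, 2.8, 4.9]
grip_width: -0.0003
```

Request:
servo_tool(
  moves=[
    {"dx": 0.0045, "dy": 0, "dz": -0.0015, "ax": 0, "ay": 0, "az": 0},
    {"dx": 0.004, "dy": 0, "dz": -0.006, "ax": 0, "ay": 0, "az": 0},
    {"dx": 0.02, "dy": 0, "dz": -0.02, "ax": 0, "ay": 0, "az": 0},
    {"dx": 0.03, "dy": 0, "dz": -0.02, "ax": 0, "ay": 0, "az": 0},
    {"dx": 0.03, "dy": 0, "dz": -0.02, "ax": 0, "ay": 0, "az": 0},
    {"dx": 0, "dy": 0, "dz": 0, "ax": 0, "ay": -7.5, "az": 0},
    {"dx": 0, "dy": 0, "dz": 0, "ax": 0, "ay": -7.5, "az": 0},
    {"dx": 0, "dy": 0, "dz": 0, "ax": 0, "ay": -7.5, "az": 0},
    {"dx": 0, "dy": 0, "dz": 0, "ax": 0, "ay": -7.5, "az": 0},
    {"dx": 0, "dy": 0, "dz": 0, "ax": 0, "ay": -7.5, "az": 0},
    {"dx": 0, "dy": 0, "dz": 0, "ax": 0, "ay": -7.5, "az": 0},
    {"dx": 0, "dy": 0, "dz": 0, "ax": 0, "ay": -7.5, "az": 0},
    {"dx": 0, "dy": 0, "dz": 0, "ax": 0, "ay": -7.5, "az": 0},
    {"dx": 0.025, "dy": 0.02, "dz": 0, "ax": 0, "ay": 0, "az": 0},
    {"dx": 0, "dy": 0.02, "dz": 0, "ax": 0, "ay": 0, "az": 0},
    {"dx": 0, "dy": 0, "dz": 0, "ax": 0, "ay": 0, "az": 0},
  ],
)

```text
time: 21.2
position: [0.6182, 0.0927, 0.1936]
tool_rot: [1.991, 2.427, 0.002]
ft_force: [0.5, -1.4, -0.1]
grip_width: 0.0001
```

```bash
python3 - <<'E'
from h import *
p=shot('wrist','w14'); st(p['obs'])
cv2.imwrite('pics/w14z.png',p['color'][:,:,::-1])
E
```

```text
t 21.2 tcp(h,lat,z) [ 46.9  42.3 193.6] corner [ 36.   42.3 218.6] d_grasp 172.6 F [ 0.5 -1.4 -0.1]
toolx [1.0, -0.001] z [-0.001, -1.0] q [ 0.15  0.37  1.65 -0.    1.12 -0.05]
```

View pics/w14.png

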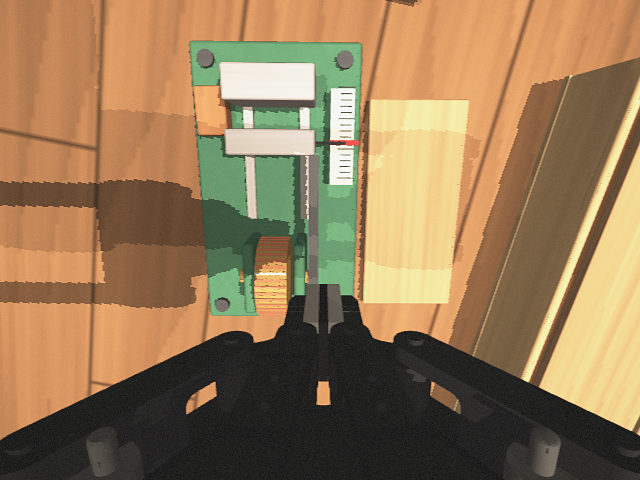

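Request:
servo_tool(
  moves=[
    {"dx": 0, "dy": 0, "dz": 0.03, "ax": 0, "ay": 0, "az": 0},
    {"dx": 0, "dy": 0, "dz": 0.03, "ax": 0, "ay": 0, "az": 0},
    {"dx": 0, "dy": 0, "dz": 0.02, "ax": 0, "ay": 0, "az": 0},
    {"dx": 0, "dy": 0, "dz": 0, "ax": 0, "ay": 0, "az": 0},
    {"dx": 0, "dy": 0, "dz": 0, "ax": 0, "ay": 0, "az": 0},
  ],
)

```text
time: 21.75
position: [0.6159, 0.0909, 0.1134]
tool_rot: [-1.995, -2.426, 0.001]
ft_force: [-0.3, 0.1, 1.2]
grip_width: -0.0003
```

```bash
python3 - <<'E'
from h import *
p=shot('wrist','w15'); st(p['obs']); K,R,t=cam(p); print('cam',hcoord(-R.T@t),(-R.T@t)[2])
m=np.array(proj(p,WC+[0,0,0])) 
c=p['color'].astype(int); red=((c[...,0]-np.maximum(c[...,1],c[...,2]))>120); red[:,:260]=0; red[:40]=0; red[200:]=0
n,l,s,ce=cv2.connectedComponentsWithStats(red.astype(np.uint8)); i=1+np.argmax(s[1:,4]); print(s[i])
x,y=s[i][:2]; x0=max(0,x-70);y0=max(0,y-45); print(x0,y0)
cv2.imwrite('pics/w15z.png',cv2.resize(p['color'][y0:y0+90,x0:x0+120,::-1],None,fx=6,fy=6,interpolation=cv2.INTER_NEAREST))
E
```

```text
t 21.75 tcp(h,lat,z) [ 45.6  39.7 113.4] corner [ 34.6  39.8 138.4] d_grasp 100.6 F [-0.3  0.1  1.2]
toolx [1.0, -0.0] z [-0.0, -1.0] q [ 0.14  0.45  1.72 -0.    0.97 -0.05]
cam 111.67817680798328 0.2778245017588583
[336 136  39   7 135]
266 91
```

View pics/w15z.png

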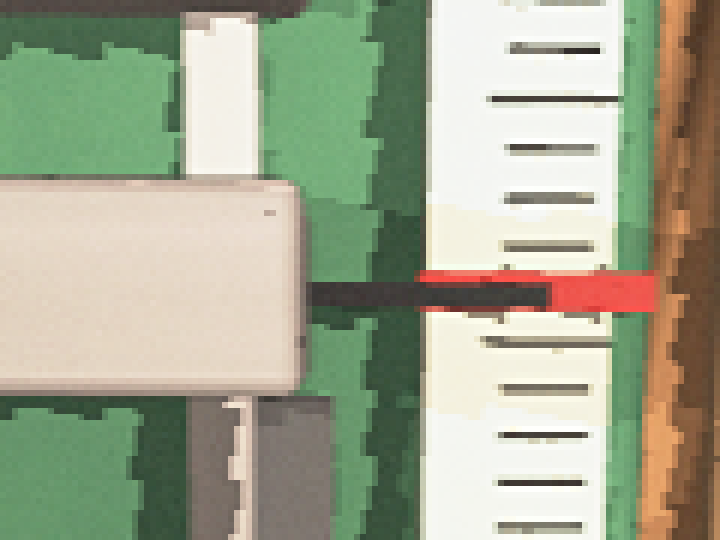

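Seen from almost straight overhead, the pointer (rows 282–307, centre 294.5) lies inside the red line (270–312, centre 291), about 0.3 mm off. Taking the hand clear.

Request:
servo_tool(
  moves=[
    {"dx": 0, "dy": 0, "dz": -0.03, "ax": 0, "ay": 0, "az": 0},
    {"dx": 0, "dy": 0, "dz": -0.04, "ax": 0, "ay": 0, "az": 0},
    {"dx": 0, "dy": 0, "dz": -0.04, "ax": 0, "ay": 0, "az": 0},
    {"dx": 0, "dy": 0, "dz": 0, "ax": 0, "ay": 0, "az": 0},
    {"dx": 0, "dy": 0, "dz": 0, "ax": 0, "ay": 0, "az": 0},
    {"dx": 0, "dy": 0, "dz": 0, "ax": 0, "ay": 0, "az": 0},
  ],
)

```text
time: 22.4
position: [0.6158, 0.0915, 0.2229]
tool_rot: [-1.994, -2.427, 0.0]
ft_force: [-0.4, -0.3, -0.0]
grip_width: -0.0001
```

```bash
python3 - <<'E'
from h import *
p=shot('wrist','w16'); q=shot('side','s16'); st(q['obs']); print(np.abs(q['obs']['qvel']).max())
a=cv2.imread('pics/side0.png').astype(int); b=cv2.imread('pics/s16.png').astype(int); d=np.abs(a-b).max(2)
for nm,e in dict(mug=(110,300,162,365),tin=(188,360,234,418),drv=(172,288,245,342),offcut=(264,280,286,304),oil=(360,132,387,188),mallet=(394,172,460,214),shingle=(190,228,250,270)).items():
    print(nm,(d[e[1]:e[3],e[0]:e[2]]>50).mean().round(3))
E
```

```text
t 22.45 tcp(h,lat,z) [ 46.2  39.5 222.3] corner [ 35.2  39.5 247.3] d_grasp 198.8 F [-0.   0.2 -0.9]
toolx [1.0, 0.0] z [0.0, -1.0] q [ 0.15  0.34  1.63 -0.    1.18 -0.05]
0.011929129928808005
mug 0.0
tin 0.0
drv 0.0
offcut 0.068
oil 0.0
mallet 0.024
shingle 0.008
```

View pics/s16.png

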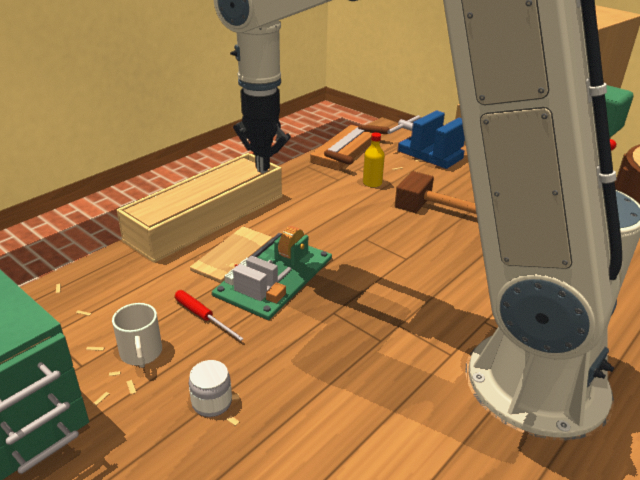

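View pics/w16.png

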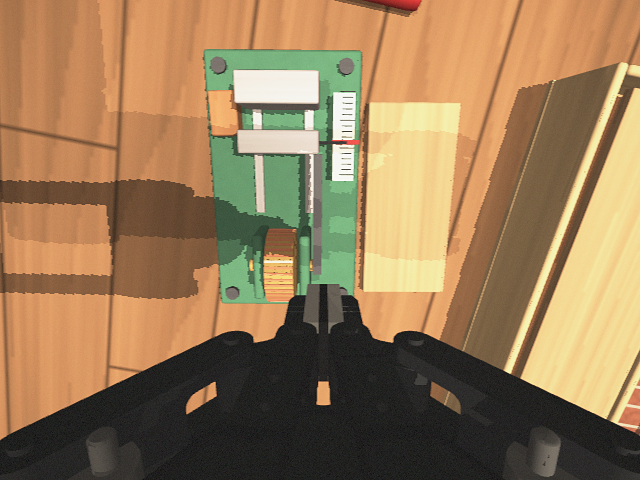

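The side view shows the loose things where they were: mug, tin, screwdriver and oil are unchanged, and the small differences at the offcut, shingle and mallet look like shadow. In the wrist view the pointer still sits on the red line at (345,142).

```bash
python3 -c "
from h import *
print(ctrl.sign_off())"
```

```text
the job is handed in; nothing more can be done
None
```

The black pointer stands on the red gauge line and the job is handed in, at about 22 s of the 51 s allowed. The sign-off gave no verdict.

- **How it was done:** I rolled the top of the wheel with the shut fingertips in three full strokes and one short one. The force readings, taken between moves, were about 1 to 9 N. The jaw was never touched directly.
- **Final position:** In the last close overhead picture, the pointer's middle was about 0.3 mm from the middle of the red line, against the 2 mm allowed. It looked unchanged after the hand was lifted clear.
- **At hand-in:** The arm was nearly still and touching nothing. The mug, tin, screwdriver and oil showed no change from the start. The offcut, shingle and mallet showed small picture differences that look like shadows.

Some checks disagreed along the way:
- **Fingertips shorter than stated:** The real shut fingertips sit about 25 mm short of the reported tool point. A straight-down touch could have brought the nominal grasp point within 40 mm of the wheel, so I tilted the hand about 60° and used the tip edge. The computed distance was never below about 42 mm at any reading.
- **Gap estimates during the strokes:** The low-angle wrist views overstated the remaining gap by about 2 mm. I relied on the overhead views for the last stroke and the final check.

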